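# Register a cover in the drill jig and knock the locating pin home

## Robot

A 7-joint arm with a two-finger parallel gripper is mounted at the origin on the work surface. World frame = base frame: x ahead of the robot, y to its left, z up, the work surface at z = 0. Lengths are in m, angles in rad, forces in N, time in s.
With the tool pointing down it reaches from about 0.4 to 0.85 m from the base axis. Payload 4.5 kg.
Tool frame: the origin (TCP) lies midway between the tips of the shut fingers; the grasp point (between the pads) lies 19 mm behind it; z points along the fingers, y is the direction in which the jaws open and shut (so a half turn about z gives the same grasp; the last joint's range is limited). The gripper opens to 88 mm and grips with 3 to 60 N. Pads are 18 mm wide; open, the fingers measure 123 mm over their backs; the gripper's body (75 mm by 187 mm) begins 45 mm behind the grasp point.
Start: joints at [1.297, 0.689, -0.195, 1.565, 0.157, 0.902, -0.215], TCP at [0.189, -0.596, 0.239] pointing down, gripper open.
Joint ranges: [-3.01, 3.01], [-0.46, 2.08], [-1.47, 1.51], [0.13, 2.56], [-1, 4.14], [0.04, 2.09], [-2.66, 2.66]. Speed limits (rad/s): [2.57, 2.57, 3.14, 3.14, 3.14, 3.14, 3.14].

## Interface

Orientations are given as a unit quaternion [x, y, z, w].
In Python, from plant import get_state, snapshot, finish_job, find_in gives the robot as it stands.
- The arm moves only by the shell command python3 -m creep 'ROWS' [OPENING] [FORCE]. ROWS is JSON, one flat list of numbers, 6 for each row, row after row: the shift along the tool's x, y, z in mm, then the turn, a rotation vector about the tool's x, y, z in degrees. In form: [tx, ty, tz, wx, wy, wz, tx, ty, tz, wx, wy, wz, ...]. A call has 1 to 5 rows; each row shifts and turns the pose as measured when the row begins, along the tool's axes as they then stand; what a row does not reach is not made up. A row lasts 1/12 s, in which the tool goes at most 41.7 mm and 7.16 degrees, less where a joint would pass 70% of its speed; a pose out of reach is approached as far as the arm can. A call is refused whole if a number of a shift passes 41.7 or a number of a turn 7.16, either way. A call with a gripper value outside its range is refused whole. OPENING is the finger opening in mm, from 0 to 88.1, set as the call begins (- or left out, the last holds). The fingers move at their own pace and stop on an object; FORCE is the grip in N (left out, the last holds). Time passes only in rows, so rows that do not move let the fingers close. It gives the time, the measured TCP pose, the force and the opening at its end, in the units of the state.
- get_state(): the state, without advancing time (a new reading comes with each control period).
- snapshot(name): name is "side" or "top"; returns a dict with "color" (420x560x3 uint8, red, green, blue), "intrinsics" (3x3 intrinsics, pixels), "extrinsics" (4x4, takes a point from world to camera coordinates). Camera axes: x right, y down, z forward; pixel columns grow to the right and rows downward; lengths in m; the calibration is good to about 2 mm. A picture is of the moment at which its call begins. There is no depth.
- finish_job(): hands the job in, once; it reports no verdict.
Trained networks look in the newest picture that a camera, given by its name, has taken for a name from the list of things; names that differ only in an ending like _2 or _b are one class to them, and where a whole thing is asked for, a point or a joint stands for the part that bears it (a point fixed in the world has none). Each returns a list of dicts, best first, with "score" (0 to 1); they miss things now and then, are a little off and sometimes report something else, mostly with a low value. They report only what shows in the picture. A call takes as long as a camera call. They do not tell look-alikes from the thing itself.
- find_in(thing, camera): "xy" ([column, row] in pixels, amid what is visible of it).
The state is a dict: "clock": time; "q": joint angles; "qd": joint speeds; "joint_torque": joint torques, N m; "tool_pos": TCP position; "eef_rot": TCP orientation; "contact_force": force on the tool from outside, world axes, zero at the start; "moment": the same for the moment, N m; "opening": opening from 0.0 (shut) to 1.0 (fully open).
Only numpy, scipy, OpenCV 4.12 (cv2) and the standard library are available. Lean on these libraries where they do the work, as an engineer would, in place of code of your own. Each camera call takes 0.05 s, during which the arm holds its last target.

## Task

Fix the cover in the drill jig for its next hole: push the loose cover fully home against both of the jig's fence rails, which brings its drilled corner hole under the locating pin. Then take the mallet and knock the pin down with brisk blows until its head sits on its bush, the cover staying tight against both rails and the fingers never touching the pin. Finally stand the mallet back on the rubber mat, upright on a striking face, and let go; leave the things lying around where they are.

Things in the scene. Friction and masses are not known exactly. Their poses are not given: they have to be found in the camera images.
- jig: Fixed drill jig: flat base plate 190 x 190 x 16 mm with a ground steel top. Origin at the centre of its underside, on the bench; x and y along its edges, z up. Two steel fence rails stand on it along its +x (far) and +y (left) edges; two dark bush plates overhang it from the far rail. Its -x and -y sides are open.
- corner (a point): Inner corner of the two fence rails at base-top level (jig x 70, y 70, z 16 mm). Rails are 22 mm wide and 17 mm high: the far one's stop face is the plane jig x = 70 mm, over the whole width; the side one's is jig y = 70 mm, from x = -70 to +70 mm.
- home (a point): Where the cover's origin is when it is fully home against both rails (jig x 20, y 20, z 16 mm); its edges are then parallel to the jig's.
- pin_bush (a point): Top centre of the locating pin's bush collar (jig x 55, y 55, z 50 mm), 22 mm across, on the corner bush plate, which covers jig x and y from 42 to 92 mm, z 33 to 46 mm. The cover slides beneath it.
- drill_bush (a point): Top centre of the empty drill bush collar (jig x 55, y -15, z 50 mm) on the other bush plate, which covers jig x 44 to 92 mm, y -33 to +3 mm, z 33 to 46 mm. Not used here; the cover's flange slides beneath it.
- pin: Upright steel locating pin, moves only up and down (22 mm). Origin at its tip, z up. Shank 9 mm thick, tip tapered, slit so that it springs against its bush and stays where it is left; it takes about 12 N to move. The tip starts 2 to 6 mm above the flange and enters the cover's hole only if the cover is home. Drive it by blows (0.04 m/s or faster), not by slow pressing.
- pin_top (a point): Centre of the top of the pin's head, the spot to strike, 46 mm above the pin's origin. The head is a steel disc 20 mm across and 8 mm high. This point starts 76 to 80 mm above the bench; with the pin home, its head on the bush collar, it is 58 mm above the bench.
- cover: Loose aluminium cover, 0.3 to 0.5 kg, flat on the jig's base: square flange 100 x 100 x 12 mm, boss in the middle 36 mm across and 14 mm higher. Origin at the centre of the underside, x, y along the edges, z up. One 13 mm hole through its corner at x 35, y 35 mm. Starts 15 to 40 mm short of each rail, turned up to 0.2 rad, that corner towards the pin; slides easily (1 to 2 N).
- mallet: Soft-faced mallet, 0.47 kg, standing on one face on the mat. Round upright head 70 mm high, 42 mm across, a white 38 mm face at each end. Origin at the centre of the lower face, z up the head's axis; the level handle leaves along -x. Centre of mass about 11 mm from the head's axis, handle side.
- mallet_handle (a point): Middle of the mallet's straight wooden handle: 20 mm wide, 26 mm high, flat-sided, along the mallet's -x from 20 to 170 mm from the head's axis, its centre line 35 mm above the lower face. Grip it firmly, close to the head, so that the head does not turn in the fingers.
- mat: Fixed black rubber mat, 260 (x) x 200 (y) x 4 mm, lying on the bench; origin at the centre of its underside.
- wrench: Loose steel wrench, 170 mm long, lying on the mat beside the mallet: leave it.
- oil: Loose white bottle, 56 mm across and 150 mm high, with a grey cap, towards the back of the bench: leave it.
- ring_flange: Loose steel ring, 110 mm across and 16 mm high, towards the back of the bench: leave it.
- done_cover: Loose finished cover, same shape but with four corner holes, lying on the bench to the left of the jig: leave it.
- chuck_key: Loose T-shaped steel drill chuck key, 84 mm long, lying flat on the bench near the robot: leave it.
Mind the look-alikes: they are no part of the job. Leave any yellow look-alike of the cover alone.

How it is judged:
By the outcome, as a careful person would: the job done as asked, in the order asked, and still so for the second after the job is handed in, with the robot touching nothing.
It also fails if it takes over 72 s, if anything falls off the work surface, if the arm or the gripper's body presses on something with over 40 N, if the wrist force passes 120 N, or if a joint passes its speed limit or range.

## Working session

There is one attempt and no reset: what is moved stays moved. The work goes in short steps, Python scripts to look and compute and a shell command to move; the robot and the scene stay as the last step left them, time stands still between calls to the robot, and variables do not carry over. Pictures are saved under pics/ and viewed, and the job is handed in when it is done.

```bash
ls -la; mkdir -p pics; python3 - <<'E'
from plant import *
import cv2,json
s=get_state()
for k,v in s.items(): print(k,v)
for c in ["side","top"]:
    r=snapshot(c); cv2.imwrite(f"pics/{c}0.png",r["color"][:,:,::-1])
    print(c,r["intrinsics"],r["extrinsics"])
    for t in ["jig","cover","mallet","mallet_handle","pin","pin_top","pin_bush","drill_bush","mat","wrench","done_cover","corner"]:
        try: print(t,[(d["xy"],round(d["score"],2)) for d in find_in(t,c)])
        except Exception as e: print(t,e)
E
```

```text
total 12
drwxr-xr-x  3 agent agent 4096 Dec  6 09:54 .
drwxr-xr-x 23 root  root  4096 Dec  6 09:54 ..
drwxr-xr-x  2 agent agent 4096 Dec  6 09:54 pics
clock 0.0
q [ 1.29674302  0.690001   -0.19450829  1.56632202  0.15732428  0.90245918
 -0.21512597]
qd [ 0.00038091  0.00110932  0.00075363 -0.00069269 -0.00087248 -0.00079982
 -0.00281416]
joint_torque [-1.93633396e-04 -5.27571738e+01 -1.26709364e+00 -1.53432369e+01
 -5.26558980e-02  6.49948444e-03  1.75238638e-04]
tool_pos [ 0.18914532 -0.59505135  0.23790512]
eef_rot [ 9.88171176e-01  1.53352275e-01 -2.08692958e-04 -8.73424883e-04]
contact_force [-0.04068897 -0.11298594  0.35863318]
moment [-0.01642422 -0.01369206 -0.05328851]
opening 0.9976365817105183
side [[470.31121811   0.         280.46943376]
 [  0.         470.31121811 210.2404313 ]
 [  0.           0.           1.        ]] [[-0.81812849 -0.57494509  0.01019421  0.49989552]
 [-0.33856533  0.46728675 -0.81671085  0.24212217]
 [ 0.46480028 -0.67162582 -0.57695707  0.99713863]
 [ 0.          0.          0.          1.        ]]
jig [([247.3, 265.9], 0.59), ([259.7, 171.2], 0.35
[... 518 characters left out ...]
9987108 -0.01053218  0.04549012]
 [-0.99554388  0.01305144 -0.09339192  0.57626849]
 [ 0.09351734  0.00935333 -0.99557372  1.13136017]
 [ 0.          0.          0.          1.        ]]
jig [([239.7, 191.0], 0.66)]
cover [([163.2, 190.3], 0.81), ([240.7, 214.4], 0.72), ([237.7, 297.3], 0.63), ([130.4, 252.0], 0.3)]
mallet [([369.9, 227.1], 0.8), ([230.0, 195.1], 0.63)]
mallet_handle [([372.0, 225.9], 0.65), ([228.4, 200.7], 0.53)]
pin []
pin_top []
pin_bush [([245.9, 195.6], 0.91)]
drill_bush [([239.9, 194.5], 0.61), ([370.5, 229.6], 0.47)]
mat [([387.5, 221.0], 0.77)]
wrench [([411.1, 216.2], 0.73), ([239.5, 192.4], 0.27)]
done_cover [([129.5, 251.0], 0.56)]
corner [([245.2, 194.4], 0.81)]
```

View pics/side0.png

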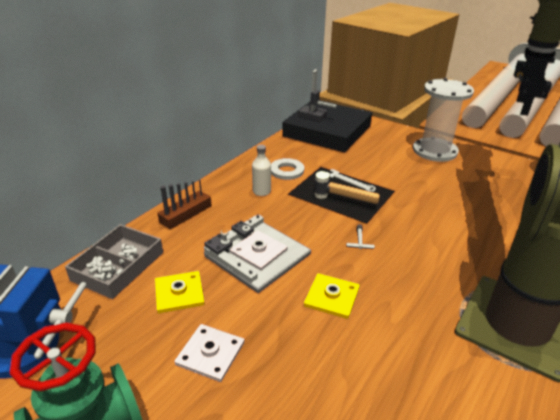

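View pics/top0.png

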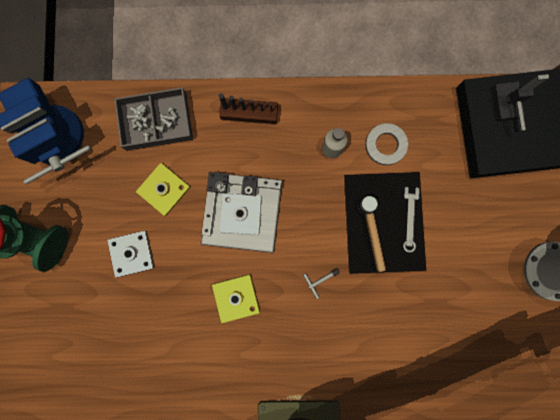

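The top view shows the jig around (242,211) with the cover boss at (240,213). The mallet head is at (370,204) with its handle running down to (379,268), and the wrench is at (410,220). Next I'll enlarge these areas and fit the poses.

```bash
cat > h.py <<'E'
import numpy as np, cv2
from plant import *
from scipy.spatial.transform import Rotation as R
from scipy.optimize import least_squares
def cam(c):
    r=snapshot(c); return r["color"][:,:,::-1].copy(),np.array(r["intrinsics"]),np.array(r["extrinsics"])
def proj(P,K,E):
    P=np.atleast_2d(P); p=P@E[:3,:3].T+E[:3,3]; q=p@K.T; return q[:,:2]/q[:,2:]
def unproj(uv,z,K,E):
    uv=np.atleast_2d(uv); d=np.c_[uv,np.ones(len(uv))]@np.linalg.inv(K).T@E[:3,:3]
    o=-E[:3,:3].T@E[:3,3]; return o+d*((z-o[2])/d[:,2])[:,None]
def crop(img,x0,y0,w,h,s,name):
    c=cv2.resize(img[y0:y0+h,x0:x0+w],None,fx=s,fy=s,interpolation=cv2.INTER_CUBIC)
    for i in range(0,w,10): cv2.putText(c,str(x0+i),(i*s,9),0,.32,(0,255,0),1); cv2.line(c,(i*s,10),(i*s,14),(0,255,0),1)
    for i in range(0,h,10): cv2.putText(c,str(y0+i),(0,i*s+4),0,.32,(0,255,0),1)
    cv2.imwrite(name,c)
def T2(p,x,y,th): # planar transform of pts
    p=np.atleast_2d(p); c,s=np.cos(th),np.sin(th)
    return np.c_[x+c*p[:,0]-s*p[:,1], y+s*p[:,0]+c*p[:,1], p[:,2]]
E
python3 - <<'E'
from h import *
a,K,E=cam("top"); np.savez("top0.npz",a=a,K=K,E=E)
crop(a,195,165,95,90,8,"pics/t_jig.png")
crop(a,340,170,95,105,5,"pics/t_mal.png")
b,K,E=cam("side"); np.savez("side0.npz",a=b,K=K,E=E)
crop(b,195,205,120,90,6,"pics/s_jig.png")
crop(b,285,160,115,65,6,"pics/s_mal.png")
E
```

```text
(no output)
```

View pics/t_jig.png

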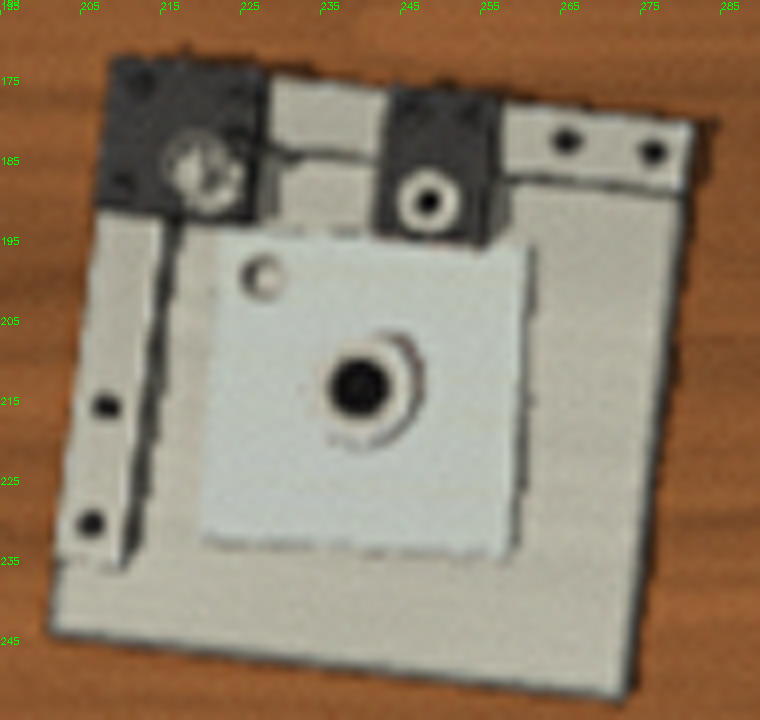

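View pics/s_jig.png

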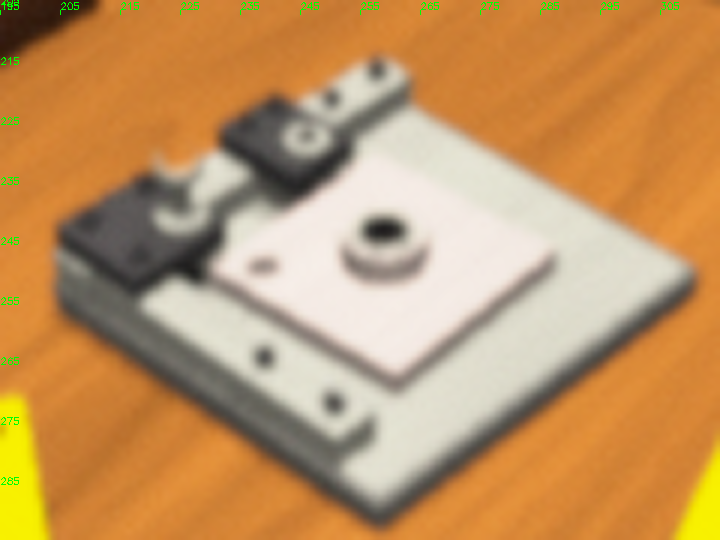

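View pics/t_mal.png

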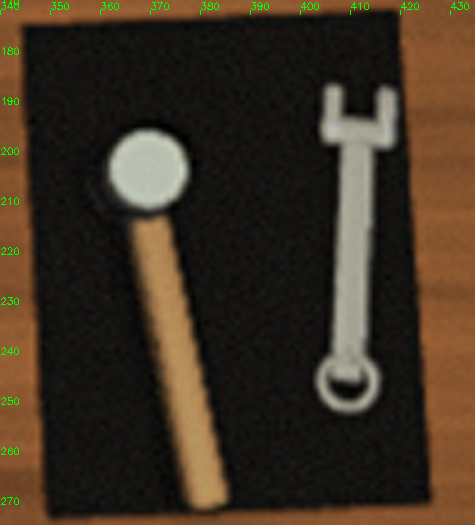

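View pics/s_mal.png

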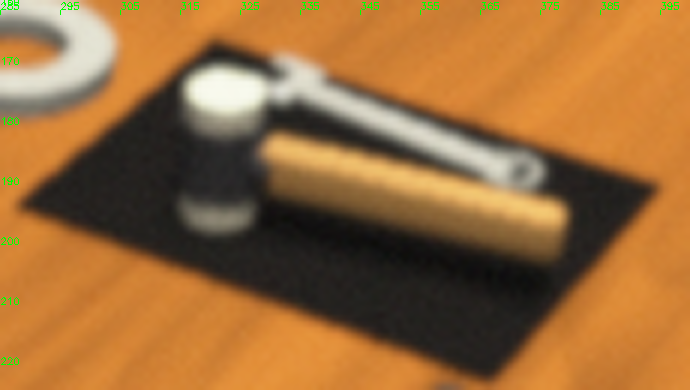

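```bash
cat > fit.py <<'E'
from h import *
import json
t=np.load("top0.npz"); s=np.load("side0.npz")
def pt(x,y): return [195+x/8-.5,165+y/8-.5]
def ps(x,y): return [195+x/6-.5,205+y/6-.5]
def mt(x,y): return [340+x/5-.5,170+y/5-.5]
def ms(x,y): return [285+x/6-.5,160+y/6-.5]
def fit(A,B,x0,nm):
    A3=np.array([a[0] for a in A],float)/1e3; Au=np.array([a[1] for a in A]); B3=np.array([a[0] for a in B],float)/1e3; Bu=np.array([a[1] for a in B])
    def f(p):
        return np.r_[(proj(T2(A3,*p),t["K"],t["E"])-Au).ravel(),(proj(T2(B3,*p),s["K"],s["E"])-Bu).ravel()]
    r=least_squares(f,x0,loss="soft_l1",f_scale=1); print(nm,r.x, "deg",np.degrees(r.x[2])); print(np.round(f(r.x).reshape(-1,2),1).tolist())
    for sub,name in ((slice(0,2*len(A)),"top only"),(slice(2*len(A),None),"side only")):
        q=least_squares(lambda p:f(p)[sub],x0,loss="soft_l1"); print("  ",name,q.x)
    return r.x
jig=fit([((-95,95,16),pt(53,628)),((-95,-95,16),pt(625,690)),((95,-95,33),pt(692,125)),((55,-15,50),pt(429,201)),((42,92,46),pt(95,208)),((92,92,46),pt(112,58)),((92,42,46),pt(265,72)),((42,42,46),pt(250,222)),((-70,70,33),pt(122,568)),((70,-95,33),pt(685,195))],
 [((55,-15,50),ps(309,137)),((-95,95,16),ps(382,508)),((-95,-95,16),ps(693,270)),((-70,70,33),ps(372,415)),((92,92,46),ps(60,228)),((42,92,46),ps(133,285))],[.5,0.1,0],"jig")
cov=fit([((50,-50,28),pt(532,242)),((-50,-50,28),pt(512,555)),((-50,50,28),pt(203,540)),((0,0,42),pt(360,388)),((35,35,28),pt(264,278))],
 [((35,35,28),ps(263,266)),((0,0,42),ps(385,230)),((-50,50,28),ps(395,380)),((-50,-50,28),ps(552,250))],[.5,.1,0],"cover") if True else 0
mal=fit([((0,0,74),mt(149,169)),((-170,10,52),mt(190,508)),((-170,-10,52),mt(228,501)),((-20,10,52),mt(130,220)),((-20,-10,52),mt(170,215))],
 [((0,0,74),ms(225,90)),((-170,10,52),ms(562,230)),((-170,-10,52),ms(568,205))],[.5,-.1,0],"mallet")
c,sn=np.cos(jig[2]),np.sin(jig[2]); d=cov[:2]-jig[:2]
print("cover in jig mm",1e3*(c*d[0]+sn*d[1]),1e3*(-sn*d[0]+c*d[1]),"rot",cov[2]-jig[2])
for z in (76,80): print("pin_top",proj(T2(np.array([[.055,.055,z/1e3]]),*jig),t["K"],t["E"]),proj(T2(np.array([[.055,.055,z/1e3]]),*jig),s["K"],s["E"]))
np.savez("poses.npz",jig=jig,cov=cov,mal=mal)
print("cams",[-q["E"][:3,:3].T@q["E"][:3,3] for q in (t,s)])
for n,P in (("wrench",.008),("mat",.004)):pass
for uv in (mt(325,90),mt(330,350),mt(375,80),mt(350,400)): print("wrench",unproj(uv,.01,t["K"],t["E"]))
for uv in (mt(22,25),mt(398,12),mt(430,502),mt(48,515)): print("mat",unproj(uv,.004,t["K"],t["E"]))
E
python3 fit.py
```

```text
jig [ 0.57980048  0.14223653 -0.12906234] deg -7.394727547615777
[[-1.5, 1.0], [0.1, 1.9], [0.3, -1.2], [-0.2, 0.1], [-0.7, -0.3], [-0.2, -0.9], [0.1, -0.4], [-0.6, 0.2], [-0.4, -0.3], [0.0, -0.4], [0.2, 0.2], [-0.1, 0.1], [1.9, -0.2], [1.3, -0.9], [-0.7, -0.5], [0.8, -0.8]]
   top only [ 0.57952044  0.14148215 -0.12642671]
   side only [ 0.58023141  0.1439666  -0.12575713]
cover [ 0.5752679   0.14306648 -0.06878763] deg -3.941240627272124
[[-0.4, 0.2], [-0.3, -0.2], [-0.7, -0.5], [-0.1, -0.4], [-0.2, -0.4], [0.4, -0.1], [0.2, 0.3], [0.6, -0.9], [1.1, -0.3]]
   top only [ 0.57456693  0.14214295 -0.06040482]
   side only [ 0.57572809  0.14459729 -0.07242337]
mallet [ 0.59174031 -0.18028894  0.16795889] deg 9.623335414428874
[[-0.0, -0.2], [-0.3, 0.9], [0.1, 0.8], [-0.2, -0.9], [-0.3, -1.4], [0.3, -0.1], [-0.1, -0.8], [0.9, -0.1]]
   top only [ 0.59130623 -0.18046828  0.17014727]
   side only [ 0.59185595 -0.17864911  0.16350124]
cover in jig mm -4.601699822315965 0.23967833986724296 rot 0.0602747174345559
pin_top [[219.04965382 184.99853244]] [[224.75151459 231.80308698]]
pin_top [[218.81178547 184.75031541]] [[224.65397615 230.47772337]]
cams [array([0.46845012, 0.02738114, 1.18065038]), array([0.02748263, 0.84397604, 0.76795395])]
wrench [[ 0.63849834 -0.28524975  0.01      ]]
wrench [[ 0.50299571 -0.28272351  0.01      ]]
wrench [[ 0.64340983 -0.31147237  0.01      ]]
wrench [[ 0.47715063 -0.29202422  0.01      ]]
mat [[ 0.67610105 -0.12900913  0.004     ]]
mat [[ 0.68025763 -0.32670575  0.004     ]]
mat [[ 0.42430856 -0.33275167  0.004     ]]
mat [[ 0.41996392 -0.1359681   0.004     ]]
```

```bash
cat > d.py <<'E'
import sys
from h import *
# usage: d.py x y z yaw_deg [j]  (j: x,y in jig frame mm, yaw rel jig)
a=sys.argv; x,y,z,yaw=map(float,a[1:5])
jig=np.load("poses.npz")["jig"]
if len(a)>5:
    p=T2(np.array([[x/1e3,y/1e3,0]]),*jig)[0]; x,y=p[:2]; z/=1e3; yaw+=np.degrees(jig[2])
s=get_state(); r=R.from_quat(s["eef_rot"]); P=np.array(s["tool_pos"])
rt=R.from_euler("z",yaw,degrees=True)*R.from_quat([1,0,0,0])
print("clock",round(s["clock"],2),"pos",np.round(P,4),"F",np.round(s["contact_force"],1),"M",np.round(s["moment"],2),"open",round(s["opening"]*88.1,1))
d=P-np.r_[jig[:2],0]; c,sn=np.cos(jig[2]),np.sin(jig[2]); print("jigframe mm",np.round([1e3*(c*d[0]+sn*d[1]),1e3*(-sn*d[0]+c*d[1]),1e3*d[2]],1))
D=np.r_[x,y,z]-P
print("delta tool mm",np.round(1e3*r.inv().apply(D),1),"turn deg",np.round((r.inv()*rt).as_rotvec(degrees=True),2),"delta in target axes",np.round(1e3*rt.inv().apply(D),1))
E
python3 - <<'E'
import numpy as np
p=np.load("poses.npz");d=dict(p); d["jig"]=np.array([.5798,.1420,-.1275]); np.savez("poses.npz",**d)
E
python3 d.py 0.45 -0.25 0.2 -7.3
```

```text
clock 1.4 pos [ 0.1894 -0.5956  0.2387] F [ 0.6 -0.5 -0.3] M [ 0.06 -0.    0.01] open 88.2
jigframe mm [-293.5 -781.3  238.7]
delta tool mm [ 353.1 -250.4   38.7] turn deg [ 1.000e-02 -0.000e+00  2.494e+01] delta in target axes [ 214.6 -376.    38.7]
```

```bash
python3 -m creep '[32,-22,2,0,0,5,32,-24,2,0,0,5,30,-27,2,0,0,5,28,-29,2,0,0,5,26,-31,2,0,0,5]' 50 20; python3 d.py 0.45 -0.25 0.2 -7.3
```

```text
clock: 1.82
tool_pos: [0.314, -0.4513, 0.2272]
eef_rot: [0.996, -0.086, -0.001, 0.005]
contact_force: [0.7, -0.4, -0.4]
opening: 0.648
clock 1.82 pos [ 0.314  -0.4513  0.2272] F [ 0.7 -0.4 -0.4] M [ 0.06 -0.05 -0.04] open 57.1
jigframe mm [-188.2 -622.3  227.2]
delta tool mm [  99.7 -221.8   24.8] turn deg [ 0.58  0.13 -2.52] delta in target axes [ 109.3 -216.9   27.2]
```

```bash
python3 -m creep '[16,-37,4,0,0,0,16,-37,4,0,0,0,16,-37,4,0,0,0,16,-37,4,0,0,0,16,-37,4,0,0,0]'; python3 d.py -80 0 100 0 j
```

```text
clock: 2.23
tool_pos: [0.4304, -0.2788, 0.2061]
eef_rot: [0.996, -0.088, 0.001, 0.007]
contact_force: [0.6, 0.4, -0.1]
opening: 0.566
clock 2.23 pos [ 0.4304 -0.2788  0.2061] F [ 0.6  0.4 -0.1] M [ 0.02 -0.   -0.03] open 49.9
jigframe mm [ -94.7 -436.4  206.1]
delta tool mm [  -7.1 -437.9  100.2] turn deg [ 0.77 -0.21 -2.8 ] delta in target axes [  14.7 -436.4  106.1]
```

```bash
python3 -m creep '[0,-40,8,0.4,0,-1.5,0,-40,8,0.4,0,-1.3,0,-40,8,0,0,0,0,-40,8,0,0,0,0,-40,8,0,0,0]' && python3 -m creep '[2,-40,5,0,0,0,2,-40,5,0,0,0,2,-40,5,0,0,0,2,-40,5,0,0,0,2,-40,5,0,0,0]'; python3 d.py -80 0 22 0 j
```

```text
clock: 2.65
tool_pos: [0.466, -0.0775, 0.1666]
eef_rot: [0.998, -0.062, 0.008, 0.001]
contact_force: [0.6, -0.2, 0.7]
opening: 0.569
clock: 3.07
tool_pos: [0.5009, 0.1268, 0.1411]
eef_rot: [0.998, -0.061, 0.009, 0.0]
contact_force: [1.0, -0.2, 0.5]
opening: 0.565
clock 3.07 pos [0.5009 0.1268 0.1411] F [ 1.  -0.2  0.5] M [ 0.01 -0.03  0.03] open 49.7
jigframe mm [-76.3 -25.1 141.1]
delta tool mm [ -5.7 -25.1 119. ] turn deg [-0.04 -1.03  0.26] delta in target axes [ -3.7 -25.1 119.1]
```

```bash
python3 -m creep '[-2,-13,20,0,-1,0.3,-1,-12,20,0,0,0,-1,-1,20,0,0,0,0,0,20,0,0,0,0,0,15,0,0,0]' && python3 -m creep '[0,0,0,0,0,0]'; python3 d.py -80 0 22 0 j
python3 - <<'E'
from h import *
a,K,E=cam("top"); crop(a,195,165,95,90,8,"pics/t1.png")
b,K,E=cam("side"); crop(b,195,185,130,110,6,"pics/s1.png")
E
```

```text
clock: 3.48
tool_pos: [0.5059, 0.1752, 0.045]
eef_rot: [0.999, -0.052, 0.006, -0.008]
contact_force: [0.1, 0.7, 0.1]
opening: 0.564
clock: 3.57
tool_pos: [0.5045, 0.1756, 0.0425]
eef_rot: [0.999, -0.052, 0.005, -0.008]
contact_force: [-0.0, -0.3, 0.1]
opening: 0.565
clock 3.57 pos [0.5045 0.1756 0.0425] F [-0.  -0.3  0.1] M [0.02 0.02 0.01] open 49.8
jigframe mm [-78.9  23.8  42.5]
delta tool mm [-1.8 24.  20.2] turn deg [-0.91 -0.46  1.37] delta in target axes [-1.1 23.8 20.5]
```

View pics/t1.png

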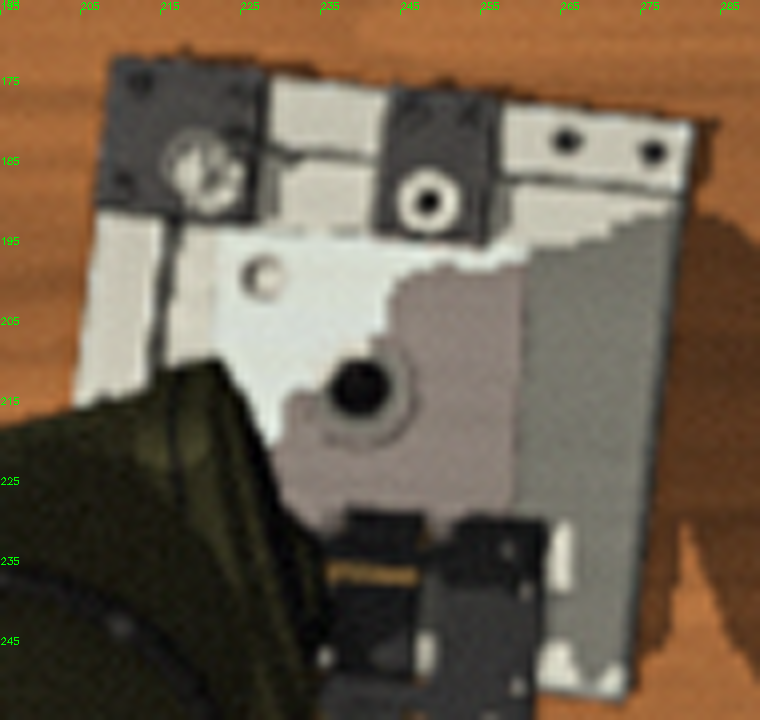

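View pics/s1.png

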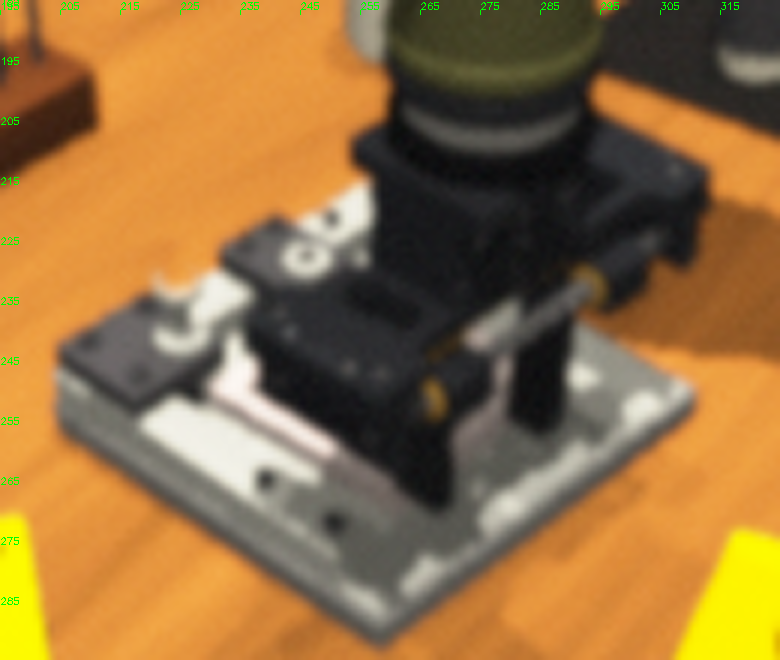

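The side view shows both fingertips behind the cover's near edge, around (268,265) and (285,250), but about 24 mm too far left because the arm coasted. I'll correct that sideways before descending.

```bash
python3 -m creep '[-1,12,0,-0.5,-0.2,0.7,-1,11,0,-0.4,-0.2,0.6,0,0,0,0,0,0,0,0,0,0,0,0]'; python3 d.py -80 0 22 0 j
```

```text
clock: 4.0
tool_pos: [0.5031, 0.1493, 0.0481]
eef_rot: [0.998, -0.066, 0.004, -0.0]
contact_force: [0.3, 0.3, 0.4]
opening: 0.569
clock 4.0 pos [0.5031 0.1493 0.0481] F [0.3 0.3 0.4] M [-0.02  0.04 -0.01] open 50.1
jigframe mm [-77.   -2.5  48.1]
delta tool mm [-3.2 -2.5 26.1] turn deg [-0.05 -0.5  -0.27] delta in target axes [-3.  -2.5 26.1]
```

```bash
python3 -m creep '[-2,-1,10,0,-0.4,0,-1,-1,10,0,0,0,0,0,5,0,0,0,0,0,0,0,0,0,0,0,0,0,0,0]'; python3 d.py -80 0 22 0 j;python3 d.py -80 0 22 0 j
```

```text
clock: 4.42
tool_pos: [0.5011, 0.1517, 0.0215]
eef_rot: [0.998, -0.067, 0.002, -0.001]
contact_force: [0.4, 0.4, -0.9]
opening: 0.569
clock 4.42 pos [0.5011 0.1517 0.0215] F [ 0.4  0.4 -0.9] M [0.04 0.04 0.05] open 50.2
jigframe mm [-79.3  -0.4  21.5]
delta tool mm [-0.7 -0.4 -0.5] turn deg [-0.12 -0.17 -0.35] delta in target axes [-0.7 -0.4 -0.5]
clock 4.42 pos [0.5011 0.1517 0.0215] F [ 0.4  0.4 -0.9] M [0.04 0.04 0.05] open 50.2
jigframe mm [-79.3  -0.4  21.5]
delta tool mm [-0.7 -0.4 -0.5] turn deg [-0.12 -0.17 -0.35] delta in target axes [-0.7 -0.4 -0.5]
```

```bash
python3 -m creep '[6,0,0,0,0,0,6,0,0,0,0,0,6,0,0,0,0,0,6,0,0,0,0,0,3,0,0,0,0,0]'; python3 d.py -39 0 22 0 j
```

```text
clock: 4.83
tool_pos: [0.5286, 0.1487, 0.0211]
eef_rot: [0.998, -0.066, -0.0, -0.001]
contact_force: [-0.6, -0.2, -0.6]
opening: 0.569
clock 4.83 pos [0.5286 0.1487 0.0211] F [-0.6 -0.2 -0.6] M [ 0.03  0.21 -0.01] open 50.2
jigframe mm [-51.6   0.1  21.1]
delta tool mm [12.6  0.1 -0.9] turn deg [-0.1   0.04 -0.22] delta in target axes [12.6  0.1 -0.9]
```

```bash
python3 -m creep '[3,0,0,0,0,0,3,0,0,0,0,0,2,0,0,0,0,0]'; python3 d.py -39 0 22 0 j
```

```text
clock: 5.08
tool_pos: [0.5376, 0.1471, 0.0211]
eef_rot: [0.998, -0.066, -0.0, -0.001]
contact_force: [-0.5, 0.3, -0.6]
opening: 0.568
clock 5.08 pos [0.5376 0.1471 0.0211] F [-0.5  0.3 -0.6] M [0.08 0.23 0.03] open 50.0
jigframe mm [-42.5  -0.3  21.1]
delta tool mm [ 3.5 -0.3 -0.9] turn deg [-0.09  0.06 -0.26] delta in target axes [ 3.5 -0.3 -0.9]
```

```bash
python3 -m creep '[2,0,0,0,0,0,2,0,0,0,0,0]'; python3 d.py -39 0 22 0 j
```

```text
clock: 5.25
tool_pos: [0.5414, 0.1465, 0.0211]
eef_rot: [0.998, -0.066, -0.001, -0.001]
contact_force: [-5.0, 0.0, 0.5]
opening: 0.568
clock 5.25 pos [0.5414 0.1465 0.0211] F [-5.   0.   0.5] M [0.03 1.15 0.05] open 50.0
jigframe mm [-38.7  -0.4  21.1]
delta tool mm [-0.3 -0.4 -0.9] turn deg [-0.07  0.12 -0.26] delta in target axes [-0.3 -0.4 -0.9]
```

```bash
python3 -m creep '[2,0,0,0,0,0,2,0,0,0,0,0]'; python3 d.py -39 0 22 0 j
```

```text
clock: 5.42
tool_pos: [0.5414, 0.1462, 0.0208]
eef_rot: [0.998, -0.065, -0.005, -0.0]
contact_force: [-5.0, 0.2, 2.0]
opening: 0.57
clock 5.42 pos [0.5414 0.1462 0.0208] F [-5.   0.2  2. ] M [0.23 0.99 0.04] open 50.3
jigframe mm [-38.6  -0.7  20.8]
delta tool mm [-0.4 -0.7 -1.2] turn deg [ 0.02  0.61 -0.17] delta in target axes [-0.4 -0.7 -1.2]
```

```bash
python3 -m creep '[5,0,0,0,0,0,5,0,0,0,0,0]'; python3 d.py -60 0 60 0 j
```

```text
clock: 5.58
tool_pos: [0.5414, 0.1459, 0.02]
eef_rot: [0.998, -0.063, -0.015, 0.001]
contact_force: [-9.3, 1.0, 5.2]
opening: 0.565
clock 5.58 pos [0.5414 0.1459 0.02  ] F [-9.3  1.   5.2] M [0.45 2.02 0.01] open 49.8
jigframe mm [-38.6  -1.   20. ]
delta tool mm [-22.6  -0.9 -39.3] turn deg [0.22 1.75 0.03] delta in target axes [-21.4  -1.  -40. ]
```

```bash
python3 -m creep '[-12,0,0,0,1,0,-8,0,-8,0,0.7,0,0,0,-25,0,0,0,0,0,-25,0,0,0,0,0,0,0,0,0]' 0 20; python3 d.py 15 -82 60 0 j
```

```text
clock: 6.0
tool_pos: [0.5224, 0.1487, 0.0792]
eef_rot: [0.998, -0.064, 0.001, 0.002]
contact_force: [0.7, 0.7, 0.8]
opening: 0.214
clock 6.0 pos [0.5224 0.1487 0.0792] F [0.7 0.7 0.8] M [ 0.02 -0.02 -0.01] open 18.9
jigframe mm [-57.8  -0.7  79.2]
delta tool mm [72.7 81.3 19.6] turn deg [ 0.21 -0.11  0.02] delta in target axes [72.8 81.3 19.2]
```

```bash
python3 -m creep '[8,25,0,0,0,0,20,28,0,0,0,0,25,25,0,0,0,0,18,3,0,0,0,0,0,0,0,0,0,0]'; python3 d.py 15 -82 22 0 j
python3 - <<'E'
from h import *
a,K,E=cam("top"); crop(a,195,165,95,90,8,"pics/t2.png")
b,K,E=cam("side"); crop(b,195,185,130,110,6,"pics/s2.png")
E
```

```text
clock: 6.42
tool_pos: [0.5906, 0.0586, 0.0816]
eef_rot: [0.998, -0.061, 0.008, 0.0]
contact_force: [0.7, 1.4, -0.0]
opening: 0.01
clock 6.42 pos [0.5906 0.0586 0.0816] F [ 0.7  1.4 -0. ] M [ 0.01 -0.05 -0.01] open 0.8
jigframe mm [ 21.3 -81.4  81.6]
delta tool mm [-7.3  0.6 59.5] turn deg [-0.02 -0.88  0.35] delta in target axes [-6.3  0.6 59.6]
```

View pics/t2.png

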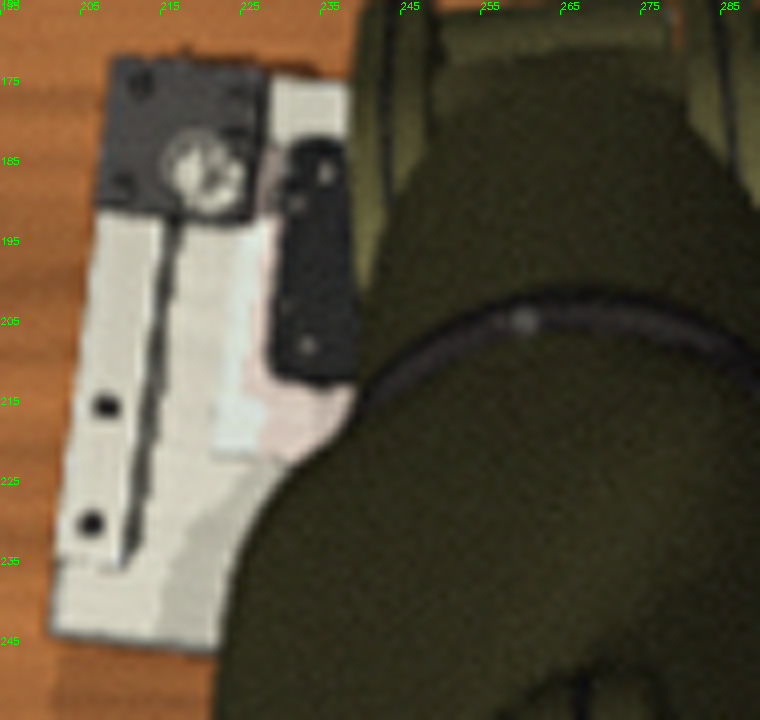

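View pics/s2.png

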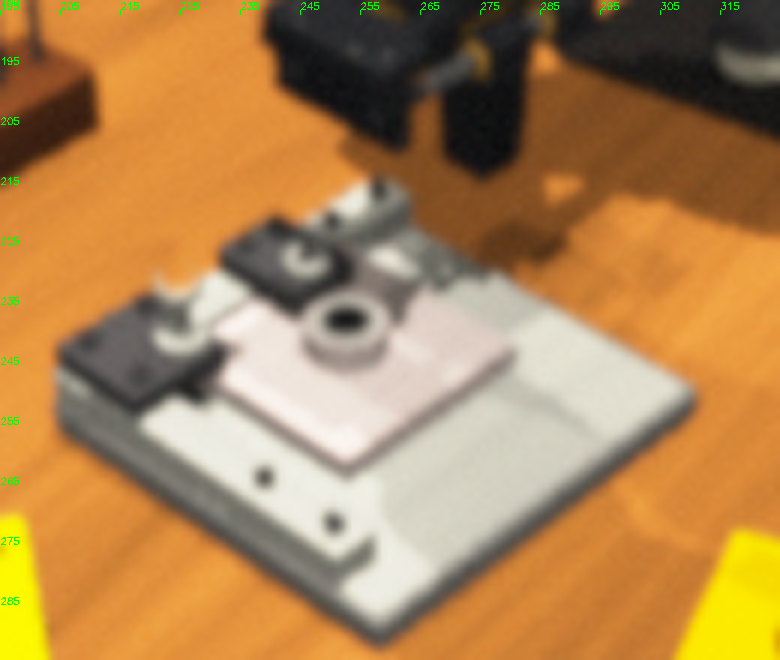

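The cover is now square against the far rail, with its boss at side (252,238) and near-left corner at (253,263). It still sits about 20 mm from the side rail, so I'll descend on its -y side and push +y.

```bash
python3 -m creep '[-5,0,18,0,-0.8,0.3,-2,0,18,0,0,0,0,0,12,0,0,0,0,0,0,0,0,0,0,0,0,0,0,0]'; python3 d.py 15 -82 22 0 j
```

```text
clock: 6.93
tool_pos: [0.5748, 0.0672, 0.0308]
eef_rot: [0.998, -0.059, -0.005, -0.002]
contact_force: [0.0, 0.4, -0.1]
opening: 0.007
clock 6.93 pos [0.5748 0.0672 0.0308] F [ 0.   0.4 -0.1] M [0.03 0.02 0.02] open 0.6
jigframe mm [  4.5 -74.9  30.8]
delta tool mm [10.5  7.3  8.7] turn deg [-0.15  0.54  0.56] delta in target axes [10.5  7.1  8.8]
```

```bash
python3 -m creep '[5,4,0,0,0.5,0.5,4,3,4,0,0,0,0,0,4,0,0,0,0,0,0,0,0,0]'; python3 d.py 15 -48 22 0 j
```

```text
clock: 7.27
tool_pos: [0.5842, 0.0601, 0.0239]
eef_rot: [0.998, -0.062, 0.001, -0.002]
contact_force: [-0.7, 0.1, 0.4]
opening: 0.002
clock 7.27 pos [0.5842 0.0601 0.0239] F [-0.7  0.1  0.4] M [ 0.01 -0.01 -0.  ] open 0.2
jigframe mm [ 14.8 -80.7  23.9]
delta tool mm [  0.3 -32.7   2.1] turn deg [-0.21 -0.14  0.14] delta in target axes [  0.2 -32.7   1.9]
```

```bash
python3 -m creep '[0,-6,1,0,0,0,0,-6,0,0,0,0,0,-5,0,0,0,0,0,-4,0,0,0,0,0,-3,0,0,0,0]'; python3 d.py 15 -48 22 0 j
```

```text
clock: 7.68
tool_pos: [0.588, 0.0843, 0.0236]
eef_rot: [0.998, -0.064, 0.002, -0.001]
contact_force: [-0.2, -0.3, -0.1]
opening: 0.006
clock 7.68 pos [0.588  0.0843 0.0236] F [-0.2 -0.3 -0.1] M [-0.2  -0.    0.02] open 0.5
jigframe mm [ 15.5 -56.1  23.6]
delta tool mm [-0.5 -8.1  1.6] turn deg [-0.15 -0.2   0.02] delta in target axes [-0.5 -8.1  1.6]
```

```bash
python3 -m creep '[0,-3,0,0,0,0,0,-3,0,0,0,0]'; python3 d.py 15 -48 22 0 j
```

```text
clock: 7.85
tool_pos: [0.5885, 0.0911, 0.0236]
eef_rot: [0.998, -0.063, 0.002, -0.001]
contact_force: [0.1, -0.9, -0.8]
opening: -0.0
clock 7.85 pos [0.5885 0.0911 0.0236] F [ 0.1 -0.9 -0.8] M [-0.24  0.02 -0.04] open -0.0
jigframe mm [ 15.1 -49.4  23.6]
delta tool mm [-0.1 -1.4  1.6] turn deg [-0.11 -0.18  0.05] delta in target axes [-0.1 -1.4  1.6]
```

```bash
python3 -m creep '[0,-2,0,0,0,0,0,-2,0,0,0,0]'; python3 d.py 15 -48 22 0 j
```

```text
clock: 8.02
tool_pos: [0.5889, 0.0958, 0.0236]
eef_rot: [0.998, -0.063, 0.002, -0.001]
contact_force: [-0.8, -0.9, 0.6]
opening: 0.003
clock 8.02 pos [0.5889 0.0958 0.0236] F [-0.8 -0.9  0.6] M [-0.21  0.06  0.02] open 0.2
jigframe mm [ 14.9 -44.7  23.6]
delta tool mm [0.1 3.3 1.6] turn deg [-0.1  -0.17  0.08] delta in target axes [0.1 3.3 1.6]
```

```bash
python3 -m creep '[0,-2,0,0,0,0,0,-2,0,0,0,0]'; python3 d.py 15 -48 22 0 j
```

```text
clock: 8.18
tool_pos: [0.5895, 0.0975, 0.0238]
eef_rot: [0.998, -0.064, 0.002, 0.001]
contact_force: [-0.8, -5.5, 1.4]
opening: 0.004
clock 8.18 pos [0.5895 0.0975 0.0238] F [-0.8 -5.5  1.4] M [-1.33  0.12  0.03] open 0.3
jigframe mm [ 15.3 -42.9  23.8]
delta tool mm [-0.3  5.1  1.8] turn deg [ 0.08 -0.18  0.  ] delta in target axes [-0.3  5.1  1.8]
```

```bash
python3 -m creep '[0,-4,0,0,0,0,0,-5,0,0,0,0]'; python3 d.py 15 -48 22 0 j; python3 -m creep '[0,10,0,-0.5,0,0,0,10,-5,-0.5,0,0,0,0,-25,0,0,0,0,0,-25,0,0,0,0,0,-5,0,0,0]';  python3 d.py -52 20 60 0 j
```

```text
clock: 8.35
tool_pos: [0.5895, 0.0978, 0.024]
eef_rot: [0.998, -0.067, 0.0, 0.006]
contact_force: [-0.6, -11.0, 2.8]
opening: 0.003
clock 8.35 pos [0.5895 0.0978 0.024 ] F [ -0.6 -11.    2.8] M [-2.18  0.34 -0.05] open 0.3
jigframe mm [ 15.2 -42.6  24. ]
delta tool mm [-0.2  5.3  2.1] turn deg [ 0.71 -0.06 -0.35] delta in target axes [-0.2  5.4  2. ]
clock: 8.77
tool_pos: [0.5854, 0.0775, 0.085]
eef_rot: [0.998, -0.067, -0.002, 0.016]
contact_force: [1.0, 0.3, 0.6]
opening: 0.004
clock 8.77 pos [0.5854 0.0775 0.085 ] F [1.  0.3 0.6] M [ 0.1  -0.05  0.02] open 0.4
jigframe mm [ 13.8 -63.2  85. ]
delta tool mm [-66.3 -83.5  22.6] turn deg [ 1.83  0.16 -0.41] delta in target axes [-65.8 -83.2  25. ]
```

```bash
python3 -m creep '[-25,-5,0,1,0,-0.4,-28,-20,0,0.8,0,0,-12,-30,0,0,0,0,-3,-26,0,0,0,0,0,0,0,0,0,0]' 40 20;  python3 d.py -58 20 22 0 j
python3 - <<'E'
from h import *
a,K,E=cam("top"); crop(a,195,165,95,90,8,"pics/t3.png")
b,K,E=cam("side"); crop(b,195,185,130,110,6,"pics/s3.png")
E
```

```text
clock: 9.18
tool_pos: [0.5296, 0.1678, 0.0879]
eef_rot: [0.998, -0.066, 0.003, -0.002]
contact_force: [0.4, 1.2, 0.6]
opening: 0.358
clock 9.18 pos [0.5296 0.1678 0.0879] F [0.4 1.2 0.6] M [ 0.08  0.06 -0.01] open 31.5
jigframe mm [-53.1  19.2  87.9]
delta tool mm [-5.3 -0.4 65.8] turn deg [-0.28 -0.34 -0.31] delta in target axes [-4.9 -0.8 65.9]
```

View pics/t3.png

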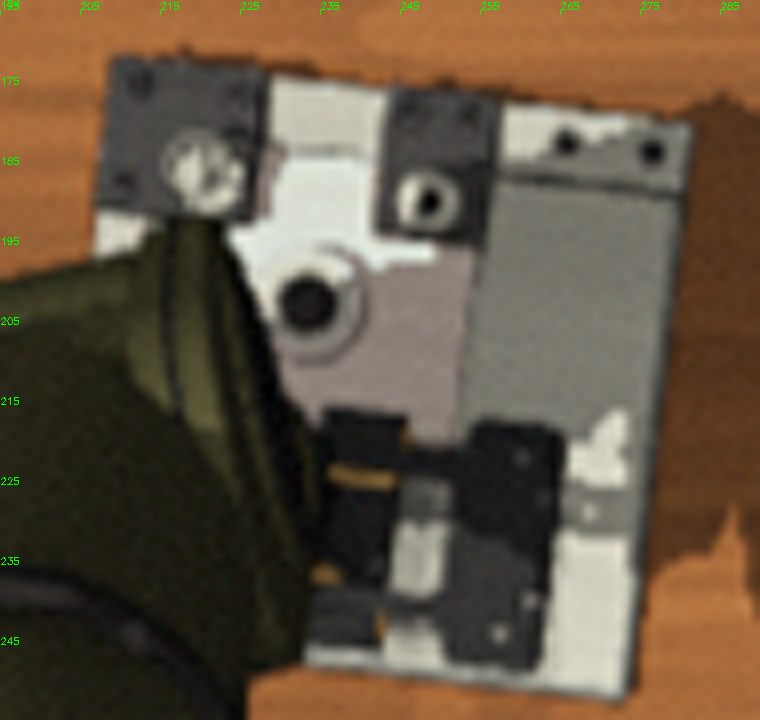

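View pics/s3.png

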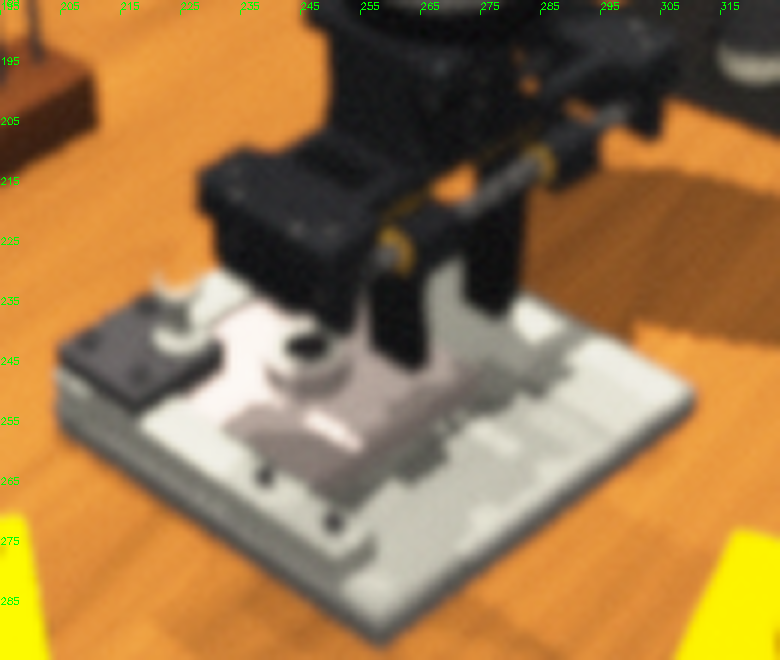

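The cover looks home: its flange runs under the rail line and its boss is at top (233,203). A gentle second +x push will confirm it.

```bash
python3 -m creep '[-6,0,20,0,-0.3,-0.3,-4,0,20,0,0,0,0,0,14,0,0,0,0,0,0,0,0,0,0,0,0,0,0,0]' 40;  python3 d.py -58 18 22 0 j
```

```text
clock: 9.7
tool_pos: [0.524, 0.1553, 0.0328]
eef_rot: [0.998, -0.071, 0.003, 0.002]
contact_force: [0.2, 0.6, 0.2]
opening: 0.451
clock 9.7 pos [0.524  0.1553 0.0328] F [0.2 0.6 0.2] M [ 0.02 -0.01  0.01] open 39.8
jigframe mm [-57.    6.1  32.8]
delta tool mm [ -1.2 -12.   10.8] turn deg [ 0.16 -0.39 -0.78] delta in target axes [ -1.  -11.9  10.8]
```

```bash
python3 -m creep '[-1,-5,4,0,-0.3,-0.7,0,-3,4,0,0,0,0,0,2,0,0,0,0,0,0,0,0,0]';  python3 d.py -39 18 22 0 j
```

```text
clock: 10.03
tool_pos: [0.5267, 0.1615, 0.024]
eef_rot: [0.998, -0.066, 0.002, 0.002]
contact_force: [-0.7, 0.0, 0.5]
opening: 0.453
clock 10.03 pos [0.5267 0.1615 0.024 ] F [-0.7  0.   0.5] M [0.01 0.03 0.01] open 39.9
jigframe mm [-55.2  12.6  24. ]
delta tool mm [16.1 -5.5  2.1] turn deg [ 0.16 -0.28 -0.24] delta in target axes [16.2 -5.4  2. ]
```

```bash
python3 -m creep '[5,0,0,0,0,0,5,0,0,0,0,0,3,0,0,0,0,0,3,0,0,0,0,0,2,0,0,0,0,0]';  python3 d.py -39 18 22 0 j
```

```text
clock: 10.45
tool_pos: [0.5435, 0.1597, 0.025]
eef_rot: [0.998, -0.065, -0.0, 0.002]
contact_force: [-6.9, 1.2, 4.1]
opening: 0.454
clock 10.45 pos [0.5435 0.1597 0.025 ] F [-6.9  1.2  4.1] M [0.36 1.42 0.04] open 40.0
jigframe mm [-38.3  13.   25. ]
delta tool mm [-0.8 -5.   2.9] turn deg [ 0.18  0.02 -0.13] delta in target axes [-0.7 -5.   3. ]
```

```bash
python3 -m creep '[-12,0,0,0,0,0,-8,0,-15,0,0,0,0,0,-35,0,0,0,0,10,-35,0,0,0,-5,20,-20,0,0,0]' 55;  python3 d.py .556 -.1863 .13 9.7
```

```text
clock: 10.87
tool_pos: [0.5139, 0.1369, 0.1288]
eef_rot: [0.998, -0.062, -0.003, 0.001]
contact_force: [0.6, 0.5, 0.1]
opening: 0.622
clock 10.87 pos [0.5139 0.1369 0.1288] F [0.6 0.5 0.1] M [ 0.02 -0.04  0.04] open 54.8
jigframe mm [-64.7 -13.4 128.8]
delta tool mm [ 81.6 315.6  -0.7] turn deg [  0.13   0.35 -16.79] delta in target axes [-13.  325.7  -1.2]
```

```bash
python3 -m creep '[8,36,0,0,0,-2,7,38,0,0,0,-3,4,38,0,0,0,-3,2,38,0,0,0,-3,0,38,0,0,0,-3]';  python3 d.py .556 -.1863 .13 9.7
```

```text
clock: 11.28
tool_pos: [0.536, -0.0505, 0.1359]
eef_rot: [0.997, 0.073, 0.005, -0.001]
contact_force: [0.7, -1.1, -0.3]
opening: 0.625
clock 11.28 pos [ 0.536  -0.0505  0.1359] F [ 0.7 -1.1 -0.3] M [ 0.02 -0.03  0.04] open 55.1
jigframe mm [ -19.  -196.5  135.9]
delta tool mm [-1.000e-01  1.373e+02  5.600e+00] turn deg [-0.1  -0.64 -1.28] delta in target axes [ -3.2 137.3   5.9]
```

```bash
python3 -m creep '[0,36,0,0,-0.4,-0.5,0,36,0,0,0,0,0,20,0,0,0,0,0,8,0,0,0,0,0,0,0,0,0,0]';  python3 -m creep '[0,0,0,0,0,0,0,0,0,0,0,0]'; python3 - <<'E'
from h import *
a,K,E=cam("top"); crop(a,195,165,95,90,8,"pics/t4.png"); crop(a,340,170,95,105,5,"pics/tm4.png"); np.savez("top4.npz",a=a,K=K,E=E)
b,K,E=cam("side"); crop(b,195,205,120,90,6,"pics/s4.png"); crop(b,285,140,115,85,6,"pics/sm4.png"); np.savez("side4.npz",a=b,K=K,E=E)
E
python3 d.py .556 -.1863 .13 9.7
```

```text
clock: 11.7
tool_pos: [0.5521, -0.1697, 0.1373]
eef_rot: [0.998, 0.07, 0.004, 0.004]
contact_force: [-0.9, -0.2, -0.1]
opening: 0.624
clock: 11.87
tool_pos: [0.552, -0.1678, 0.1372]
eef_rot: [0.997, 0.07, 0.004, 0.003]
contact_force: [0.3, 0.3, -0.6]
opening: 0.625
clock 11.97 pos [ 0.5522 -0.1668  0.1373] F [-0.3  0.5  0.6] M [ 0.05 -0.04 -0.02] open 54.8
jigframe mm [  11.9 -309.8  137.3]
delta tool mm [ 0.9 19.8  7.4] turn deg [ 0.38 -0.47 -1.51] delta in target axes [ 0.5 19.9  7.3]
```

View pics/t4.png

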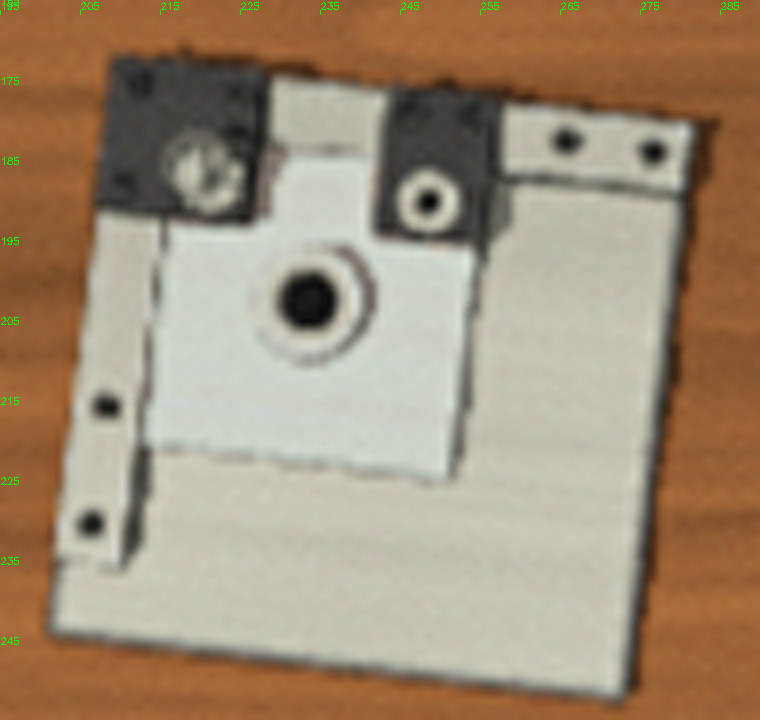

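View pics/s4.png

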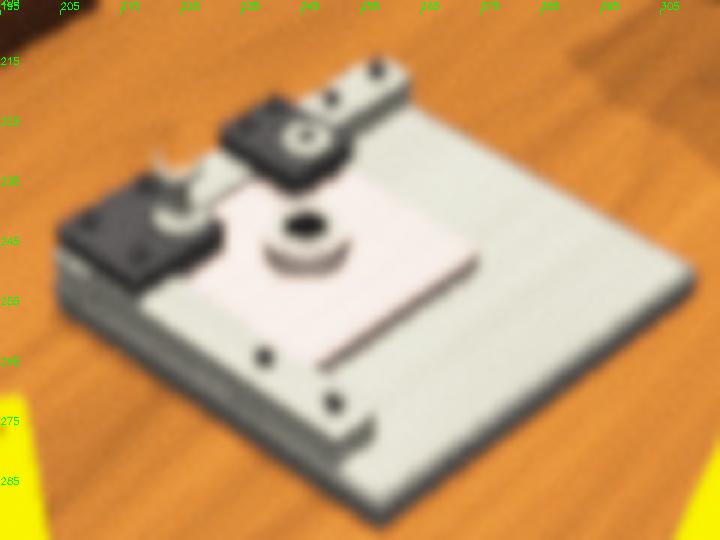

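View pics/sm4.png

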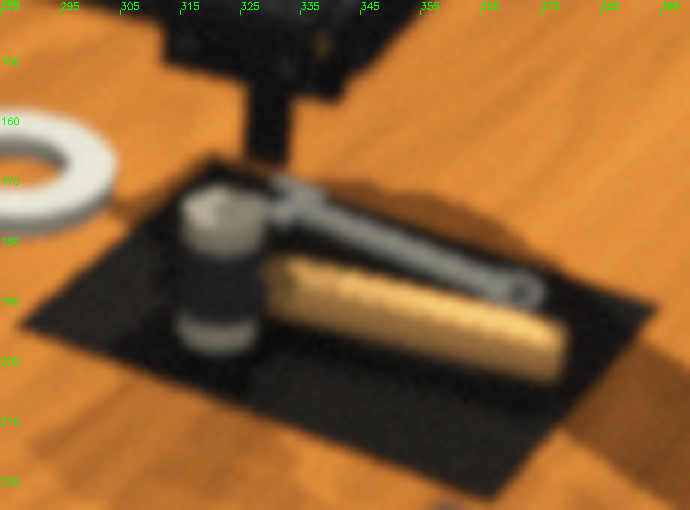

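The cover sits flush against both rails in both views, with its boss at top (233,202) and side (246,243). Now the mallet grasp.

```bash
python3 -c "
from h import *
t=np.load('top4.npz');j=np.load('poses.npz')['jig']
print(proj(T2([[.02,.02,.042]],*j),t['K'],t['E']), [195+308/8-.5,165+300/8-.5])"
python3 -m creep '[0,10,0,0,-0.4,-0.8,0,9,0,0,0,-0.7,0,0,6,0,0,0,0,0,0,0,0,0,0,0,0,0,0,0]'; python3 d.py .556 -.1863 .07 9.7
```

```text
[[232.95189407 202.17241605]] [233.0, 202.0]
clock: 12.38
tool_pos: [0.5563, -0.1823, 0.1308]
eef_rot: [0.996, 0.09, 0.001, 0.002]
contact_force: [-0.5, -0.2, -0.5]
opening: 0.625
clock 12.38 pos [ 0.5563 -0.1823  0.1308] F [-0.5 -0.2 -0.5] M [0.03 0.02 0.02] open 55.1
jigframe mm [  17.9 -324.6  130.8]
delta tool mm [-1.   3.6 60.8] turn deg [ 0.26 -0.05  0.61] delta in target axes [-1.   3.9 60.8]
```

Boss position agrees with the expected home to within 0.2 px. Descending.

```bash
python3 -m creep '[-1,3,15,0.2,0,0.3,0,1,18,0,0,0.2,0,0,18,0,0,0,0,0,8,0,0,0,0,0,0,0,0,0]'; python3 d.py .556 -.1863 .02 9.7
```

```text
clock: 12.8
tool_pos: [0.5573, -0.1858, 0.0703]
eef_rot: [0.996, 0.086, 0.002, 0.0]
contact_force: [-0.5, -0.4, -0.0]
opening: 0.624
clock 12.8 pos [ 0.5573 -0.1858  0.0703] F [-0.5 -0.4 -0. ] M [ 0.03 -0.06 -0.01] open 54.9
jigframe mm [  19.3 -328.    70.3]
delta tool mm [-1.5  0.3 50.3] turn deg [ 0.05 -0.2   0.14] delta in target axes [-1.3  0.3 50.3]
```

```bash
python3 - <<'E'
from h import *
a,K,E=cam("top"); crop(a,340,170,95,105,5,"pics/tm5.png")
b,K,E=cam("side"); crop(b,285,140,115,85,6,"pics/sm5.png")
E
```

```text
(no output)
```

View pics/sm5.png

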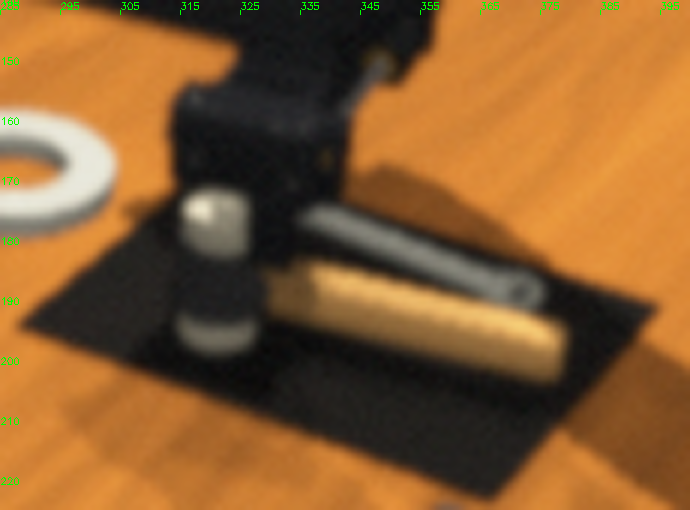

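The nearer finger hangs beside the head, with its tip at about (330,183), lined up with the handle root. Descending to the handle centre line.

```bash
python3 -m creep '[-1,0,14,0,0,0,-1,0,14,0,0,0,0,0,12,0,0,0,0,0,6,0,0,0,0,0,0,0,0,0]'; python3 d.py .556 -.1863 .02 9.7
```

```text
clock: 13.32
tool_pos: [0.5608, -0.1871, 0.0291]
eef_rot: [0.996, 0.086, 0.007, 0.002]
contact_force: [-0.2, 0.0, 0.0]
opening: 0.629
clock 13.32 pos [ 0.5608 -0.1871  0.0291] F [-0.2  0.   0. ] M [0.06 0.03 0.01] open 55.4
jigframe mm [  23.  -328.9   29.1]
delta tool mm [-4.7 -1.7  9. ] turn deg [ 0.32 -0.83  0.15] delta in target axes [-4.5 -1.6  9.1]
```

```bash
python3 -m creep '[-3,-1,3,0.2,-0.7,0.1,-1,0,4,0,0,0,0,0,2,0,0,0,0,0,0,0,0,0]'; python3 d.py .556 -.1863 .02 9.7
```

```text
clock: 13.65
tool_pos: [0.5577, -0.187, 0.021]
eef_rot: [0.996, 0.085, 0.002, 0.001]
contact_force: [-0.0, 0.0, -0.2]
opening: 0.624
clock 13.65 pos [ 0.5577 -0.187   0.021 ] F [-0.   0.  -0.2] M [ 0.05 -0.06  0.02] open 55.0
jigframe mm [  19.9 -329.1   21. ]
delta tool mm [-1.6 -1.   1. ] turn deg [ 0.17 -0.21  0.04] delta in target axes [-1.6 -1.   1. ]
```

```bash
python3 -m creep '[-1,0,0,0.1,-0.2,0,0,0,0,0,0,0,0,0,0,0,0,0,0,0,0,0,0,0,0,0,0,0,0,0]' 0 60;python3 -m creep '[0,0,0,0,0,0,0,0,0,0,0,0]'; python3 d.py .556 -.1863 .02 9.7
```

```text
clock: 14.07
tool_pos: [0.5572, -0.1874, 0.0219]
eef_rot: [0.996, 0.085, 0.001, 0.001]
contact_force: [-0.8, 0.3, 0.4]
opening: 0.269
clock: 14.23
tool_pos: [0.5571, -0.1873, 0.022]
eef_rot: [0.996, 0.085, 0.001, 0.001]
contact_force: [-0.9, -1.1, -1.1]
opening: 0.218
clock 14.23 pos [ 0.5571 -0.1873  0.022 ] F [-0.9 -1.1 -1.1] M [-0.02 -0.02 -0.03] open 19.2
jigframe mm [  19.4 -329.5   22. ]
delta tool mm [-1.  -1.2  1.9] turn deg [ 0.09 -0.06  0.04] delta in target axes [-0.9 -1.2  2. ]
```

```bash
python3 -m creep '[0,0,-10,0,0,0,0,0,-20,0,0,0,0,0,-30,0,0,0,0,0,-30,0,0,0,0,0,-30,0,0,0]'; python3 d.py 20 55 140 0 j
python3 - <<'E'
from h import *
b,K,E=cam("side"); crop(b,285,100,115,125,4,"pics/sm6.png")
E
```

```text
clock: 14.65
tool_pos: [0.5486, -0.1848, 0.1385]
eef_rot: [0.996, 0.085, -0.011, -0.003]
contact_force: [0.2, -0.8, -5.5]
opening: 0.221
clock 14.65 pos [ 0.5486 -0.1848  0.1385] F [ 0.2 -0.8 -5.5] M [-0.02 -0.01 -0.03] open 19.4
jigframe mm [  10.6 -328.1  138.5]
delta tool mm [ 121.7 -363.4   -1. ] turn deg [-0.3   1.29 17.1 ] delta in target axes [   9.4 -383.1   -1.5]
```

View pics/sm6.png

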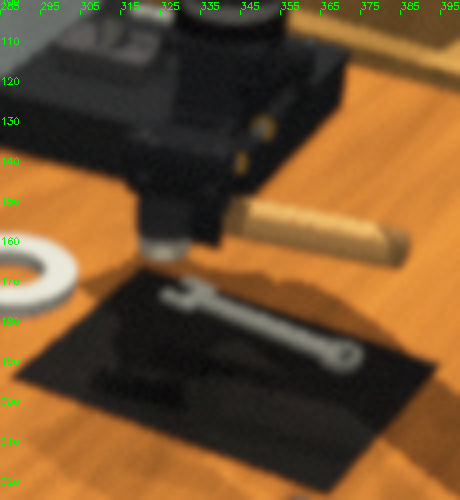

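The mallet is held level and clear of the mat, with the head's lower face near (325,162), and the wrench is undisturbed. Now over to the pin.

```bash
python3 -m creep '[8,-30,-5,0,0.5,2,9,-36,-5,0,0.5,3,7,-37,-2,0,0,3,5,-37,0,0,0,3,3,-37,0,0,0,3]'; python3 d.py 20 55 140 0 j
```

```text
clock: 15.12
tool_pos: [0.5708, -0.0177, 0.1615]
eef_rot: [0.998, -0.055, 0.004, 0.003]
contact_force: [0.6, -0.0, -5.1]
opening: 0.22
clock 15.12 pos [ 0.5708 -0.0177  0.1615] F [ 0.6 -0.  -5.1] M [0.06 0.12 0.07] open 19.4
jigframe mm [  11.3 -159.6  161.5]
delta tool mm [  12.4 -214.5   20.3] turn deg [ 0.34 -0.52  1.04] delta in target axes [   8.7 -214.6   21.5]
```

```bash
python3 -m creep '[2,-38,0,0.2,0,0.4,2,-38,0,0,0,0.2,2,-38,0,0,-0.3,0,2,-35,0,0,0,0,1,-25,0,0,0,0]';  python3 -m creep '[0,-10,2,0,0,0,0,-4,2,0,0,0,0,0,2,0,0,0,0,0,0,0,0,0]'; python3 d.py 20 55 140 0 j
```

```text
clock: 15.53
tool_pos: [0.5953, 0.1665, 0.1605]
eef_rot: [0.998, -0.059, -0.002, 0.001]
contact_force: [0.5, 0.2, -4.2]
opening: 0.22
clock: 15.87
tool_pos: [0.5933, 0.1892, 0.1527]
eef_rot: [0.999, -0.054, -0.005, -0.001]
contact_force: [-1.0, -0.8, -4.1]
opening: 0.226
clock 15.87 pos [0.5933 0.1892 0.1527] F [-1.  -0.8 -4.1] M [-0.02  0.13 -0.06] open 19.9
jigframe mm [  7.4  48.5 152.7]
delta tool mm [12.9 -6.2 12.5] turn deg [-0.09  0.58  1.16] delta in target axes [12.6 -6.5 12.7]
```

```bash
python3 -m creep '[7,-4,5,0,0.5,0.6,5,-2,5,0,0,0.5,0,0,3,0,0,0,0,0,0,0,0,0,0,0,0,0,0,0]'; python3 d.py 20 55 125 0 j
python3 - <<'E'
from h import *
a,K,E=cam("top"); crop(a,195,145,95,95,8,"pics/t7.png");np.savez("top7.npz",a=a,K=K,E=E)
b,K,E=cam("side"); crop(b,185,165,125,115,6,"pics/s7.png");np.savez("side7.npz",a=b,K=K,E=E)
E
python3 d.py 20 55 125 0 j
```

```text
clock: 16.28
tool_pos: [0.6075, 0.1835, 0.1376]
eef_rot: [0.998, -0.07, -0.001, 0.003]
contact_force: [0.0, -0.1, -4.7]
opening: 0.221
clock 16.28 pos [0.6075 0.1835 0.1376] F [ 0.  -0.1 -4.7] M [0.11 0.07 0.01] open 19.5
jigframe mm [ 22.2  44.7 137.6]
delta tool mm [ -2.3 -10.3  12.5] turn deg [ 0.31  0.1  -0.76] delta in target axes [ -2.2 -10.3  12.6]
clock 16.38 pos [0.6073 0.1838 0.1378] F [ 1.1 -0.6 -5.2] M [ 0.1   0.1  -0.02] open 19.6
jigframe mm [ 22.   44.9 137.8]
delta tool mm [ -2.1 -10.1  12.7] turn deg [ 0.31  0.11 -0.74] delta in target axes [ -2.  -10.1  12.8]
```

View pics/t7.png

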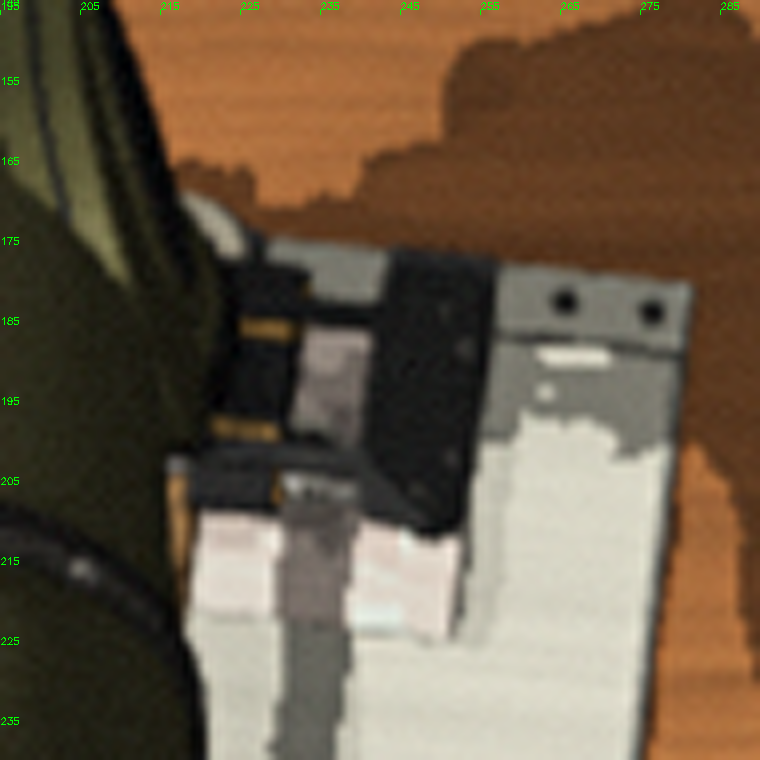

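View pics/s7.png

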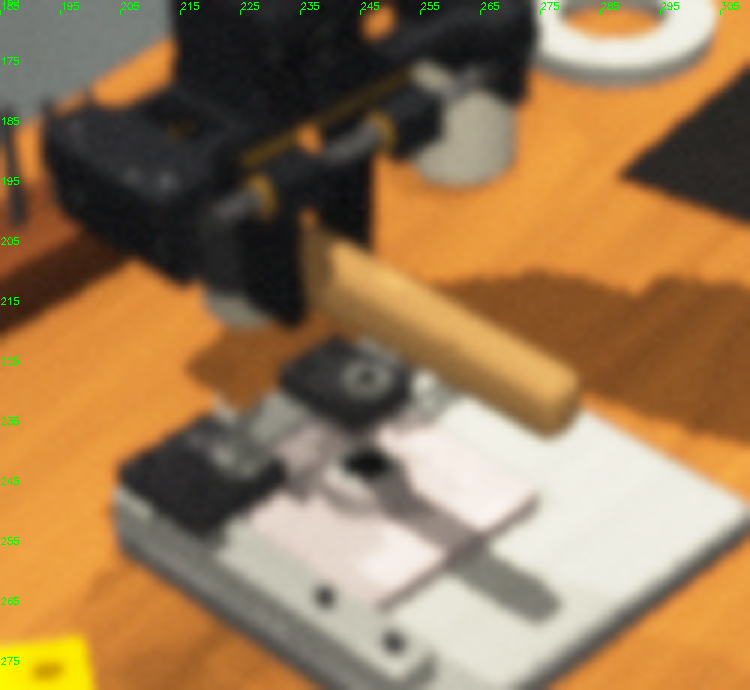

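The side view shows the head's white lower face at about (226,216), in front of the gripper and close above the pin. It needs roughly 10 mm more in +y.

```bash
python3 -m creep '[-1,-6,2,0.2,0.1,-0.4,-1,-4,3,0,0,-0.3,0,0,2,0,0,0,0,0,0,0,0,0]'; python3 -m creep '[0,0,0,0,0,0]'
python3 - <<'E'
from h import *
b,K,E=cam("side"); crop(b,185,165,125,115,6,"pics/s8.png");np.savez("side8.npz",a=b,K=K,E=E)
s=get_state();r=R.from_quat(s["eef_rot"]);P=np.array(s["tool_pos"])
th=np.linspace(0,2*np.pi,24)
q=lambda x,y,z: P+r.apply(np.c_[x,y,z])
im=cv2.imread("pics/s8.png")
def draw(pts,col):
    u=(proj(pts,K,E)+.5-[185,165])*6
    cv2.polylines(im,[u.round().astype(int)],True,col,1)
z0=18
draw(q(.035+.019*np.cos(th),.019*np.sin(th),0*th+.018),(0,0,255))
draw(q(np.r_[.035-.17,.035-.17,.035-.02,.035-.02],np.r_[-.01,.01,.01,-.01],np.r_[1,1,1,1]*(.018-.022)),(255,0,0))
draw(q(np.r_[.035-.17,.035-.17,.035-.02,.035-.02],np.r_[-.01,.01,.01,-.01],np.r_[1,1,1,1]*(.018-.048)),(0,255,0))
j=np.load("poses.npz")["jig"]
c=np.c_[.055+.01*np.cos(th),.055+.01*np.sin(th),0*th]
for z in (.078,.076,.080): draw(T2(c+[0,0,z],*j),(255,0,255))
cv2.imwrite("pics/s8.png",im)
E
python3 d.py 20 55 125 0 j
```

```text
clock: 16.72
tool_pos: [0.6066, 0.1955, 0.1307]
eef_rot: [0.998, -0.063, 0.0, 0.0]
contact_force: [-0.0, 0.7, -4.3]
opening: 0.221
clock: 16.8
tool_pos: [0.6064, 0.196, 0.1306]
eef_rot: [0.998, -0.063, 0.0, 0.0]
contact_force: [-0.1, 0.5, -4.6]
opening: 0.22
clock 16.85 pos [0.6063 0.196  0.1306] F [-0.2  0.1 -4.2] M [0.1  0.17 0.01] open 19.5
jigframe mm [ 19.4  56.9 130.6]
delta tool mm [0.6 1.9 5.6] turn deg [ 0.01 -0.    0.1 ] delta in target axes [0.6 1.9 5.6]
```

View pics/s8.png

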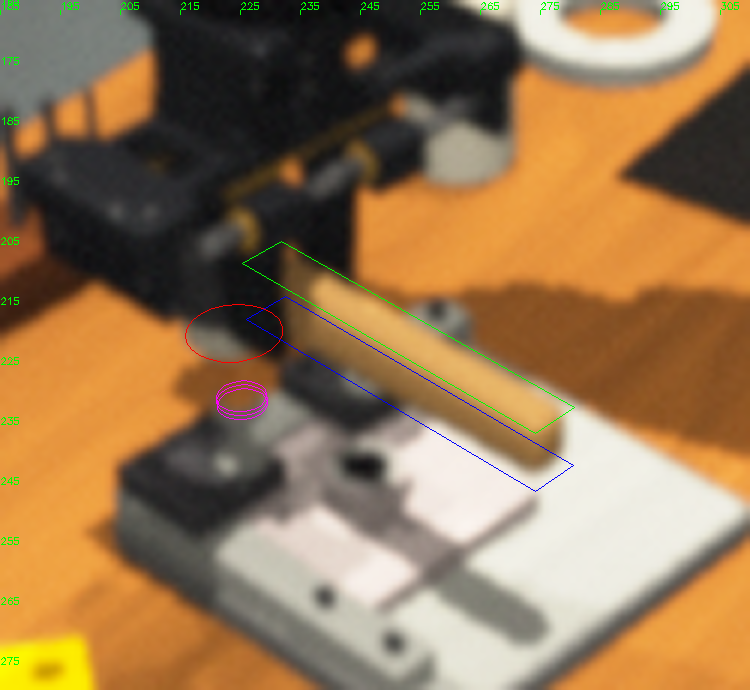

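The model overlay matches the mallet. The face centre (red) is at (224,220) and the predicted pin head at (225,231), so the head is over the pin apart from about 2 mm in y. I'll trim that, come down near the pin and start the blows.

```bash
python3 -m creep '[0,2,6,0,0,0,-1,0,7,0,0,0,0,0,5,0,0,0,0,0,0,0,0,0,0,0,0,0,0,0]'; python3 d.py 18 55 110 0 j
```

```text
clock: 17.27
tool_pos: [0.6049, 0.1934, 0.1105]
eef_rot: [0.998, -0.063, -0.0, 0.0]
contact_force: [0.5, 0.2, -4.4]
opening: 0.221
clock 17.27 pos [0.6049 0.1934 0.1105] F [ 0.5  0.2 -4.4] M [0.04 0.08 0.02] open 19.4
jigframe mm [ 18.3  54.1 110.5]
delta tool mm [-0.3 -0.9  0.5] turn deg [ 0.05 -0.    0.07] delta in target axes [-0.3 -0.9  0.5]
```

```bash
python3 -m creep '[0,0,10,0,0,0,0,0,12,0,0,0]'; python3 d.py 18 55 110 0 j; python3 -m creep '[0,0,-12,0,0,0,0,0,-8,0,0,0,0,0,0,0,0,0]'; python3 d.py 18 55 110 0 j
```

```text
clock: 17.43
tool_pos: [0.6065, 0.1937, 0.0898]
eef_rot: [0.998, -0.063, 0.002, -0.0]
contact_force: [-3.9, -1.0, 7.5]
opening: 0.218
clock 17.43 pos [0.6065 0.1937 0.0898] F [-3.9 -1.   7.5] M [-0.28  0.82 -0.08] open 19.2
jigframe mm [19.9 54.7 89.8]
delta tool mm [ -1.8  -0.3 -20.2] turn deg [-0.06 -0.22  0.05] delta in target axes [ -1.9  -0.3 -20.2]
clock: 17.68
tool_pos: [0.6046, 0.1932, 0.1078]
eef_rot: [0.998, -0.063, -0.001, 0.001]
contact_force: [-0.7, 0.2, -4.4]
opening: 0.223
clock 17.68 pos [0.6046 0.1932 0.1078] F [-0.7  0.2 -4.4] M [0.04 0.12 0.  ] open 19.6
jigframe mm [ 18.1  53.9 107.8]
delta tool mm [-0.1 -1.1 -2.2] turn deg [0.08 0.07 0.05] delta in target axes [-0.1 -1.1 -2.2]
```

```bash
python3 -m creep '[0,-0.5,10,0,0,0,0,-0.5,12,0,0,0,0,0,10,0,0,0]'; python3 d.py 18 55 110 0 j; python3 -m creep '[0,0,-14,0,0,0,0,0,-10,0,0,0,0,0,0,0,0,0]'; python3 d.py 18 55 110 0 j
```

```text
clock: 17.93
tool_pos: [0.6078, 0.195, 0.0782]
eef_rot: [0.998, -0.063, 0.003, -0.001]
contact_force: [-4.8, -1.7, 7.7]
opening: 0.219
clock 17.93 pos [0.6078 0.195  0.0782] F [-4.8 -1.7  7.7] M [-0.27  0.84 -0.06] open 19.3
jigframe mm [21.  56.1 78.2]
delta tool mm [ -2.8   1.  -31.8] turn deg [-0.13 -0.36  0.03] delta in target axes [ -3.    1.1 -31.8]
clock: 18.18
tool_pos: [0.6053, 0.1943, 0.0996]
eef_rot: [0.998, -0.063, 0.0, 0.0]
contact_force: [-0.6, -0.7, -3.6]
opening: 0.223
clock 18.18 pos [0.6053 0.1943 0.0996] F [-0.6 -0.7 -3.6] M [ 0.03  0.04 -0.01] open 19.7
jigframe mm [18.6 55.2 99.6]
delta tool mm [ -0.6   0.2 -10.4] turn deg [ 0.05 -0.01  0.05] delta in target axes [ -0.6   0.2 -10.4]
```

```bash
python3 -m creep '[0,0,12,0,0,0,0,0,13,0,0,0]'; python3 d.py 18 55 110 0 j; python3 -m creep '[0,0,-14,0,0,0,0,0,-14,0,0,0,0,0,0,0,0,0]'; python3 d.py 18 55 110 0 j
```

```text
clock: 18.35
tool_pos: [0.6082, 0.1952, 0.077]
eef_rot: [0.998, -0.063, 0.004, -0.001]
contact_force: [-1.0, 0.3, 5.4]
opening: 0.22
clock 18.35 pos [0.6082 0.1952 0.077 ] F [-1.   0.3  5.4] M [ 0.05  0.45 -0.03] open 19.4
jigframe mm [21.4 56.4 77. ]
delta tool mm [ -3.2   1.3 -33.1] turn deg [-0.15 -0.42  0.05] delta in target axes [ -3.4   1.4 -33. ]
clock: 18.6
tool_pos: [0.6052, 0.1945, 0.1022]
eef_rot: [0.998, -0.063, -0.0, 0.0]
contact_force: [0.8, 0.3, -3.9]
opening: 0.221
clock 18.6 pos [0.6052 0.1945 0.1022] F [ 0.8  0.3 -3.9] M [0.04 0.06 0.07] open 19.5
jigframe mm [ 18.5  55.3 102.2]
delta tool mm [-0.5  0.3 -7.8] turn deg [0.05 0.01 0.06] delta in target axes [-0.5  0.3 -7.8]
```

One firmer blow to bottom it out.

```bash
python3 -m creep '[0,0,13,0,0,0,0,0,14,0,0,0,0,0,8,0,0,0]'; python3 d.py 18 55 110 0 j; python3 -m creep '[0,0,-14,0,0,0,0,0,-14,0,0,0,0,0,0,0,0,0]'; python3 d.py 18 55 110 0 j
python3 - <<'E'
from h import *
b,K,E=cam("side"); crop(b,185,165,125,115,6,"pics/s9.png")
E
```

```text
clock: 18.85
tool_pos: [0.6067, 0.1963, 0.071]
eef_rot: [0.998, -0.063, 0.002, -0.002]
contact_force: [-16.6, 0.2, 30.5]
opening: 0.217
clock 18.85 pos [0.6067 0.1963 0.071 ] F [-16.6   0.2  30.5] M [-0.13  2.84 -0.1 ] open 19.1
jigframe mm [19.8 57.3 71. ]
delta tool mm [ -1.6   2.1 -39.1] turn deg [-0.21 -0.25  0.07] delta in target axes [ -1.8   2.3 -39. ]
clock: 19.1
tool_pos: [0.6032, 0.1966, 0.0961]
eef_rot: [0.998, -0.062, -0.001, -0.001]
contact_force: [0.2, -0.4, -4.4]
opening: 0.217
clock 19.1 pos [0.6032 0.1966 0.0961] F [ 0.2 -0.4 -4.4] M [ 0.06  0.   -0.  ] open 19.1
jigframe mm [16.3 57.1 96.1]
delta tool mm [  1.7   2.1 -13.9] turn deg [-0.11  0.16  0.14] delta in target axes [  1.7   2.1 -13.9]
```

View pics/s9.png

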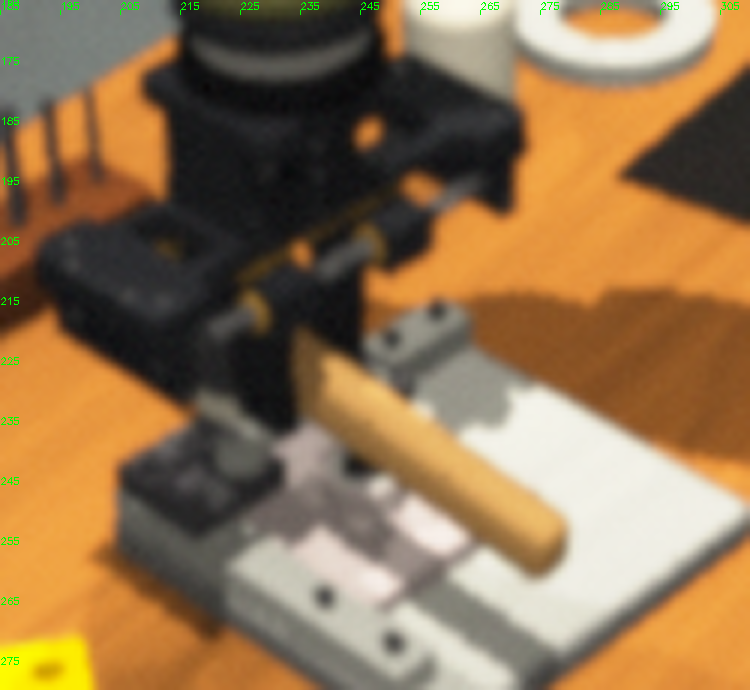

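The last blow stopped hard at 30 N and pin head now appears low, on its bush near (225,241), but the mallet seems to have pitched a few degrees in the grip. I'll move off and look at both.

```bash
python3 -m creep '[0,0,-25,0,0,0,0,4,-30,0,0,0,0,15,-15,0,0,0,0,30,0,0,0,0,0,36,0,0,0,0]'; python3 -m creep '[0,36,0,0,0,0,0,36,0,0,0,0,0,30,0,0,0,0,0,10,0,0,0,0,0,0,0,0,0,0]'; python3 -m creep '[0,0,0,0,0,0]'; python3 d.py .5571 -.1873 .1 9.7
python3 - <<'E'
from h import *
a,K,E=cam("top"); crop(a,195,145,95,95,8,"pics/t10.png"); np.savez("top10.npz",a=a,K=K,E=E)
b,K,E=cam("side"); crop(b,185,195,125,90,6,"pics/s10.png");crop(b,220,95,150,120,5,"pics/sm10.png");np.savez("side10.npz",a=b,K=K,E=E)
s=get_state();np.savez("st10.npz",p=s["tool_pos"],q=s["eef_rot"])
E
```

```text
clock: 19.57
tool_pos: [0.5901, 0.12, 0.1607]
eef_rot: [0.999, -0.054, -0.005, -0.003]
contact_force: [-0.3, -1.2, -4.8]
opening: 0.219
clock: 19.98
tool_pos: [0.5724, -0.0129, 0.1568]
eef_rot: [0.998, -0.061, -0.007, 0.002]
contact_force: [0.4, -0.2, -4.3]
opening: 0.218
clock: 20.07
tool_pos: [0.5717, -0.0144, 0.1562]
eef_rot: [0.998, -0.063, -0.007, 0.002]
contact_force: [0.3, 0.7, -5.5]
opening: 0.217
clock 20.07 pos [ 0.5717 -0.0144  0.1562] F [ 0.3  0.7 -5.5] M [0.08 0.09 0.01] open 19.1
jigframe mm [  11.9 -156.2  156.2]
delta tool mm [  8. 173.  57.] turn deg [  0.2    0.87 -16.91] delta in target axes [-43.5 167.9  56.2]
```

View pics/t10.png

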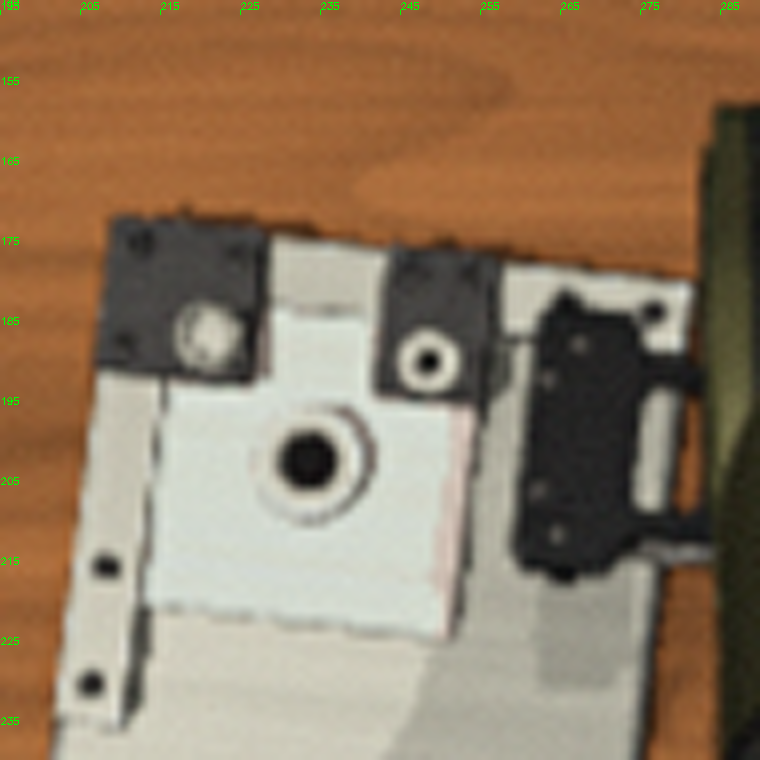

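View pics/s10.png

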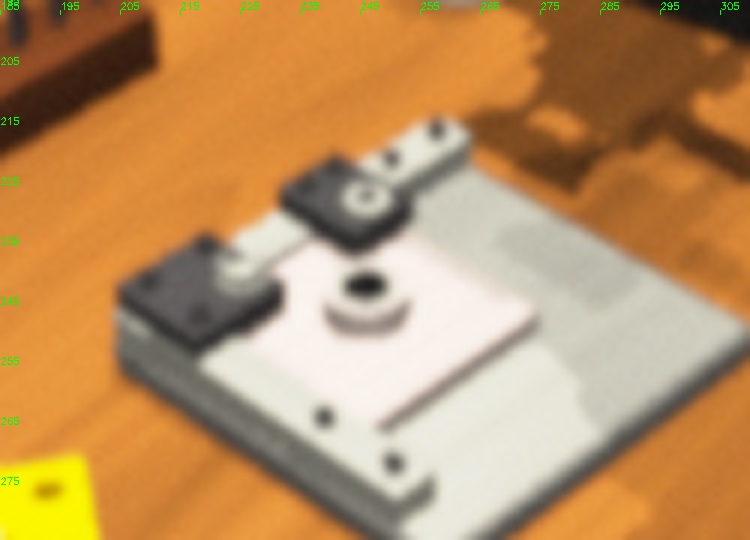

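View pics/sm10.png

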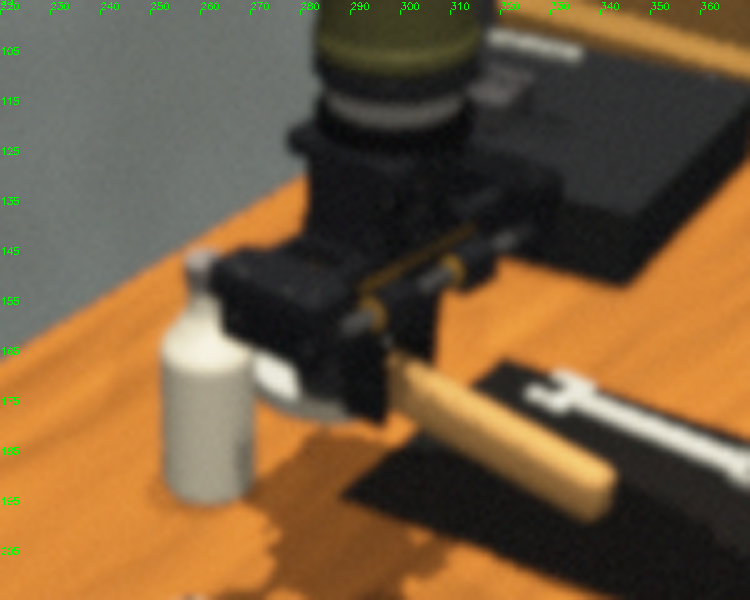

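```bash
cat > ov.py <<'E'
import sys
from h import *
n=sys.argv[1]; phi=float(sys.argv[2]); hx=float(sys.argv[3]); x0,y0,w,h,s=map(int,sys.argv[4:9]); cname=sys.argv[9] if len(sys.argv)>9 else "side"
t=np.load(f"{cname}{n}.npz"); a,K,E=t["a"],t["K"],t["E"]; st=np.load(f"st{n}.npz"); P=st["p"]; r=R.from_quat(st["q"])
fn=f"pics/ov{n}_{cname}_{sys.argv[2]}.png"; crop(a,x0,y0,w,h,s,fn); im=cv2.imread(fn)
g=np.array([0,0,-.019]); ry=R.from_euler("y",phi,degrees=True)
def m(pts): # mallet frame -> world
    pts=np.array(pts); q=np.c_[pts[:,0]+hx/1e3,-pts[:,1],.018-pts[:,2]]
    return P+r.apply(g+ry.apply(q-g))
def draw(pts,col):
    u=(proj(pts,K,E)+.5-[x0,y0])*s; cv2.polylines(im,[u.round().astype(int)],True,col,1)
th=np.linspace(0,2*np.pi,24)
for z in (0,.07): draw(m(np.c_[.019*np.cos(th),.019*np.sin(th),0*th+z]),(0,0,255))
for X in (-.17,-.06): draw(m([(X,-.01,.022),(X,.01,.022),(X,.01,.048),(X,-.01,.048)]),(0,255,0))
for Y,Z in ((.01,.022),(.01,.048),(-.01,.048)): draw(m([(-.17,Y,Z),(-.06,Y,Z)]),(255,0,0))
lz=m(np.c_[.019*np.cos(th),.019*np.sin(th),0*th])[:,2].min(); print("lowest face z rel TCP mm",1e3*(lz-P[2]))
j=np.load("poses.npz")["jig"]
for z in (.058,): draw(T2(np.c_[.055+.01*np.cos(th),.055+.01*np.sin(th),0*th+z],*j),(255,0,255))
cv2.imwrite(fn,im)
E
for p in 0 6 10; do python3 ov.py 10 $p 36 250 130 100 80 8; done; python3 ov.py 10 8 36 200 210 80 60 10; python3 -c "
import cv2,numpy as np
cv2.imwrite('pics/cmp.png',np.hstack([cv2.resize(cv2.imread(f'pics/ov10_side_{p}.png')[:,320:],None,fx=.8,fy=.8) for p in (0,10)]))"
```

```text
lowest face z rel TCP mm -18.795082029962717
lowest face z rel TCP mm -16.31046460507951
lowest face z rel TCP mm -14.797982679098403
lowest face z rel TCP mm -15.575277255813146
```

View pics/ov10_side_6.png

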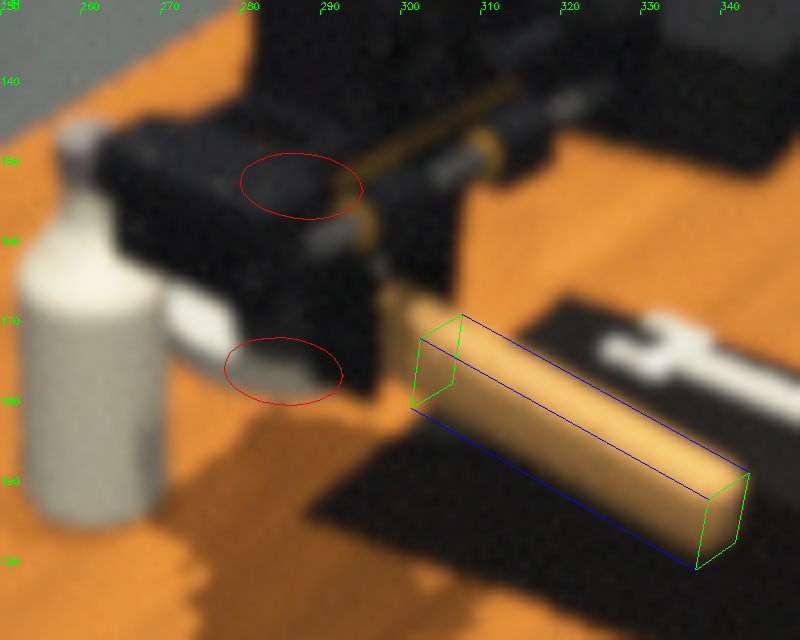

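View pics/ov10_side_8.png

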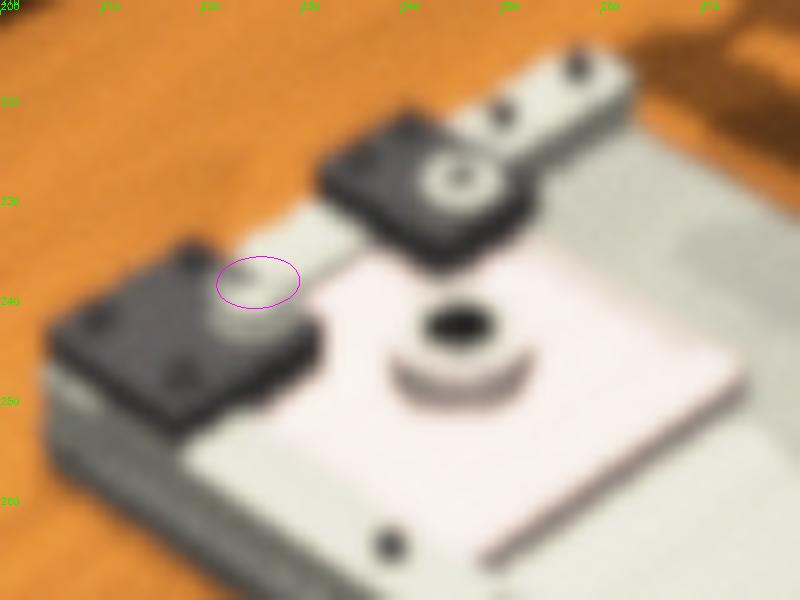

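Pin overlay at its home height (z = 58 mm) coincides with the seen head at (225,238), and the cover is unchanged, flush on both rails. Mallet pitch in the grip looks like about 6°, so I'll refine that by comparing slopes.

```bash
cat > pf.py <<'E'
import sys
from h import *
# fit mallet pitch/offset from handle edges in side picture n: colour segmentation of handle, compare silhouettes
n=sys.argv[1]; t=np.load(f"side{n}.npz"); a,K,E=t["a"],t["K"],t["E"]; st=np.load(f"st{n}.npz"); P=st["p"]; r=R.from_quat(st["q"])
from numpy import *
hsv=cv2.cvtColor(cv2.GaussianBlur(a,(0,0),.5),cv2.COLOR_BGR2HSV)
g=np.array([0,0,-.019])
def m(pts,phi,hx,dz,dy=0):
    ry=R.from_euler("y",phi,degrees=True); q=np.c_[pts[:,0]+hx,-pts[:,1]+dy,.018-pts[:,2]+dz]; return P+r.apply(g+ry.apply(q-g))
S=8; G=cv2.resize(cv2.GaussianBlur(a,(0,0),.6),None,fx=S,fy=S,interpolation=cv2.INTER_CUBIC).astype(float)
B=np.array([[X,Y,Z] for X in (-.17,-.055) for Y in (-.01,.01) for Z in (.022,.048)])
def score(p):
    u=((proj(m(B,*p),K,E)+.5)*S).astype(np.float32); hull=cv2.convexHull(u).astype(int)
    M=np.zeros(G.shape[:2],np.uint8); cv2.fillConvexPoly(M,hull,1)
    k=np.ones((2*S,2*S),np.uint8); inn=M.astype(bool)&~cv2.erode(M,k).astype(bool); out=cv2.dilate(M,k).astype(bool)&~M.astype(bool)
    R_=G[:,:,2]
    return -(R_[inn].mean()-R_[out].mean())
best=[]
for phi in np.arange(-2,14,1.0):
    b=min((score((phi,hx,dz)),hx,dz) for hx in (.032,.035,.038,.041) for dz in (-.003,-.0015,0,.0015)); best.append((phi,)+b); print(np.round(phi,1),np.round(b[0],1),b[1],b[2])
E
python3 pf.py 10; for p in 4 8; do python3 ov.py 10 $p 38 290 130 65 80 8; done;  python3 -c "
import cv2,numpy as np
cv2.imwrite('pics/cmp.png',np.hstack([cv2.resize(cv2.imread(f'pics/ov10_side_{p}.png'),None,fx=.75,fy=.75) for p in (4,8)]))"
```

```text
lowest face z rel TCP mm -16.891556384347805
lowest face z rel TCP mm -15.325159231197844Traceback (most recent call last):
  File "pf.py", line 20, in <module>
    b=min((score((phi,hx,dz)),hx,dz) for hx in (.032,.035,.038,.041) for dz in (-.003,-.0015,0,.0015)); best.append((phi,)+b); print(np.round(phi,1),np.round(b[0],1),b[1],b[2])
                                                                                                                    ~~~~~~^~
TypeError: can only concatenate tuple (not "generator") to tuple
```

View pics/cmp.png

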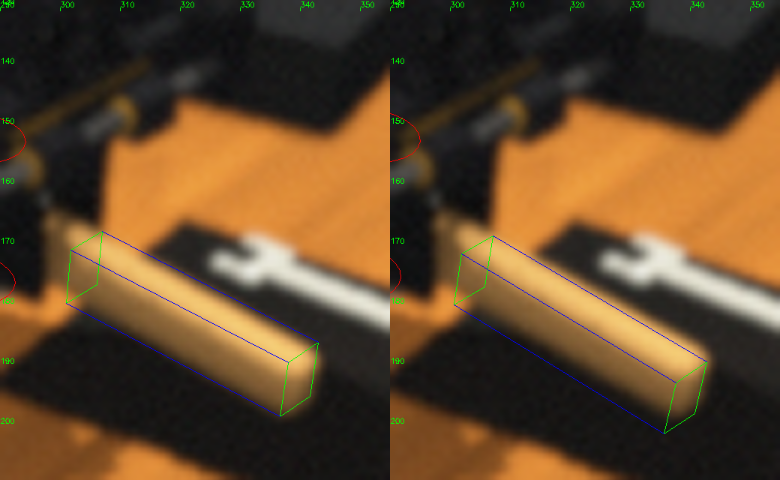

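```bash
sed -i '/^from numpy import/d' pf.py; python3 -c "
import numpy as np
q=np.array([.998,-.0634,0,0]);np.savez('st8.npz',p=[.6063,.196,.1306],q=q/np.linalg.norm(q))"; echo base;python3 pf.py 8; echo now; python3 pf.py 10
```

```text
base
-2.0 -7.1 0.032 0.0015
-1.0 -12.7 0.032 0.0015
0.0 -15.6 0.032 0.0015
1.0 -15.8 0.035 0.0015
2.0 -15.4 0.035 0
3.0 -15.1 0.041 0
4.0 -14.5 0.041 -0.0015
5.0 -14.0 0.041 -0.0015
6.0 -13.2 0.041 -0.003
7.0 -12.6 0.041 -0.003
8.0 -11.3 0.041 -0.003
9.0 -10.0 0.041 -0.003
10.0 -7.9 0.041 -0.003
11.0 -6.2 0.041 -0.003
12.0 -4.5 0.041 -0.003
13.0 -3.1 0.041 -0.003
now
-2.0 -8.6 0.041 0.0015
-1.0 -13.5 0.041 0.0015
0.0 -18.4 0.038 0.0015
1.0 -23.8 0.038 0.0015
2.0 -29.8 0.038 0.0015
3.0 -35.6 0.038 0.0015
4.0 -39.1 0.038 0.0015
5.0 -40.0 0.038 0
6.0 -39.6 0.038 -0.0015
7.0 -39.5 0.038 -0.0015
8.0 -38.4 0.038 -0.003
9.0 -34.1 0.038 -0.003
10.0 -28.7 0.041 -0.003
11.0 -23.2 0.041 -0.003
12.0 -18.9 0.041 -0.003
13.0 -15.7 0.041 -0.003
```

```bash
python3 -m creep '[3,30,0,-0.2,-1.5,-3,1,36,0,-0.2,-1.5,-4,-2,36,0,-0.2,-1.5,-4,-4,34,0,0,0,-3,-4,18,0,0,0,-2]'; python3 -m creep '[0,4,0,0,0,0,0,0,0,0,0,0,0,0,0,0,0,0]'; PIT=-5.5 python3 d.py .5555 -.1876 .1 9.7
```

```text
clock: 20.58
tool_pos: [0.5723, -0.1491, 0.1551]
eef_rot: [0.994, 0.102, -0.046, -0.005]
contact_force: [-0.5, -1.3, -4.6]
opening: 0.215
clock: 20.83
tool_pos: [0.5748, -0.1531, 0.1543]
eef_rot: [0.994, 0.101, -0.045, -0.005]
contact_force: [0.4, 0.5, -4.1]
opening: 0.221
clock 20.83 pos [ 0.5748 -0.1531  0.1543] F [ 0.4  0.5 -4.1] M [-0.01 -0.09 -0.02] open 19.5
jigframe mm [  32.6 -293.4  154.3]
delta tool mm [-21.   30.9  55.8] turn deg [-0.87 -0.39  1.97] delta in target axes [-19.5  30.7  56.4]
```

```bash
python3 -m creep '[-8,12,0,-0.4,-0.2,1,-8,12,5,-0.4,-0.2,1,-4,5,10,0,0,0,0,0,15,0,0,0,0,0,10,0,0,0]'; python3 -m creep '[0,0,0,0,0,0,0,0,0,0,0,0]'; PIT=-5.5 python3 d.py .5555 -.1876 .07 9.7
```

```text
clock: 21.25
tool_pos: [0.5589, -0.1797, 0.1164]
eef_rot: [0.995, 0.087, -0.045, 0.004]
contact_force: [-0.1, 1.4, -4.7]
opening: 0.217
clock: 21.42
tool_pos: [0.5565, -0.179, 0.1141]
eef_rot: [0.995, 0.087, -0.048, 0.003]
contact_force: [0.0, 0.2, -4.8]
opening: 0.217
clock 21.42 pos [ 0.5565 -0.179   0.1141] F [ 0.   0.2 -4.8] M [ 0.09 -0.13 -0.04] open 19.1
jigframe mm [  17.7 -321.3  114.1]
delta tool mm [ 1.7  8.4 44.2] turn deg [-0.11  0.02  0.34] delta in target axes [ 1.8  8.3 44.2]
```

```bash
python3 -m creep '[2,5,10,0,0,0.2,0,3,15,0,0,0,0,0,15,0,0,0,0,0,4,0,0,0,0,0,0,0,0,0]'; python3 -m creep '[0,0,0,0,0,0]'
python3 - <<'E'
from h import *
b,K,E=cam("side"); np.savez("side11.npz",a=b,K=K,E=E)
s=get_state();np.savez("st11.npz",p=s["tool_pos"],q=s["eef_rot"])
E
python3 ov.py 11 5.5 37 285 110 115 100 7; PIT=-5.5 python3 d.py .5555 -.1876 .022 9.7
```

```text
clock: 21.83
tool_pos: [0.5593, -0.1877, 0.0693]
eef_rot: [0.995, 0.086, -0.045, 0.004]
contact_force: [-1.1, -0.1, -4.8]
opening: 0.22
clock: 21.92
tool_pos: [0.5595, -0.1878, 0.0692]
eef_rot: [0.995, 0.086, -0.045, 0.004]
contact_force: [-0.6, 0.3, -4.6]
opening: 0.221
lowest face z rel TCP mm -17.964540785903363
clock 21.97 pos [ 0.5597 -0.1878  0.0695] F [ 0.4 -0.1 -4.9] M [-0.01 -0.1  -0.04] open 19.7
jigframe mm [  22.  -329.7   69.5]
delta tool mm [ 0.2 -1.  47.6] turn deg [ 0.05 -0.36  0.16] delta in target axes [ 0.5 -0.9 47.6]
```

View pics/ov11_side_5.5.png

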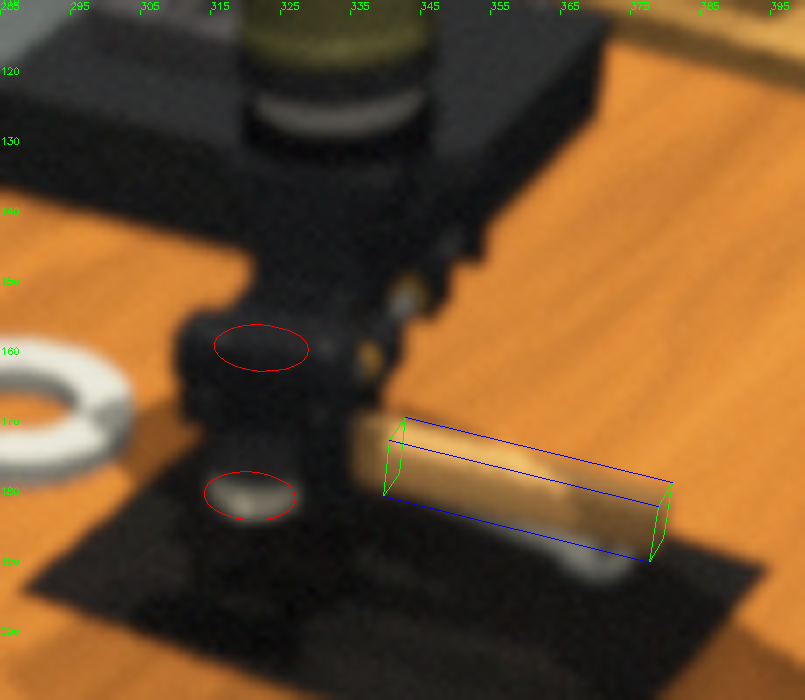

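The overlay lies on the mallet: face at (320,181), handle level and aligned. Lowering.

```bash
python3 -m creep '[0,-0.5,12,0,-0.2,0,0,0,12,0,0,0,0,0,10,0,0,0,0,0,4,0,0,0,0,0,0,0,0,0]'; python3 -m creep '[0,0,0,0,0,0]'; PIT=-5.5 python3 d.py .5555 -.1876 .022 9.7
```

```text
clock: 22.38
tool_pos: [0.558, -0.1881, 0.0297]
eef_rot: [0.995, 0.086, -0.044, 0.005]
contact_force: [0.1, -0.5, -4.2]
opening: 0.219
clock: 22.47
tool_pos: [0.5576, -0.1879, 0.0291]
eef_rot: [0.995, 0.086, -0.045, 0.005]
contact_force: [-0.1, 0.1, -3.8]
opening: 0.219
clock 22.47 pos [ 0.5576 -0.1879  0.0291] F [-0.1  0.1 -3.8] M [ 0.03 -0.07 -0.  ] open 19.3
jigframe mm [  19.9 -330.1   29.1]
delta tool mm [-1.4 -0.7  7.2] turn deg [ 0.12 -0.33  0.19] delta in target axes [-1.3 -0.7  7.2]
```

```bash
python3 -m creep '[0,0,2,0,-0.2,0,0,0,2,0,0,0,0,0,1,0,0,0]'; python3 -m creep '[0,0,1,0,0,0,0,0,1,0,0,0]'; PIT=-5.5 python3 d.py .5555 -.1876 .022 9.7
```

```text
clock: 22.72
tool_pos: [0.5576, -0.1881, 0.0241]
eef_rot: [0.995, 0.086, -0.046, 0.005]
contact_force: [-0.7, 0.5, -4.1]
opening: 0.222
clock: 22.88
tool_pos: [0.5579, -0.1883, 0.0224]
eef_rot: [0.995, 0.086, -0.046, 0.005]
contact_force: [0.4, 0.0, -4.1]
opening: 0.225
clock 22.88 pos [ 0.5579 -0.1883  0.0224] F [ 0.4  0.  -4.1] M [ 0.02 -0.1  -0.01] open 19.8
jigframe mm [  20.2 -330.4   22.4]
delta tool mm [-2.2 -1.1  0.6] turn deg [ 0.16 -0.22  0.18] delta in target axes [-2.2 -1.1  0.6]
```

```bash
python3 -m creep '[0,0,1,0,0,0,0,0,1,0,0,0]'; PIT=-5.5 python3 d.py .5555 -.1876 .022 9.7
```

```text
clock: 23.05
tool_pos: [0.5577, -0.1885, 0.0208]
eef_rot: [0.995, 0.086, -0.046, 0.005]
contact_force: [-2.3, 0.5, 6.0]
opening: 0.224
clock 23.05 pos [ 0.5577 -0.1885  0.0208] F [-2.3  0.5  6. ] M [0.3  0.42 0.04] open 19.7
jigframe mm [  20.1 -330.6   20.8]
delta tool mm [-2.1 -1.2 -1. ] turn deg [ 0.18 -0.23  0.17] delta in target axes [-2.1 -1.2 -1. ]
```

```bash
python3 -m creep '[0,0,1,0,0,0,0,0,1,0,0,0]'; PIT=-5.5 python3 d.py .5555 -.1876 .022 9.7
```

```text
clock: 23.22
tool_pos: [0.5577, -0.1885, 0.0208]
eef_rot: [0.995, 0.086, -0.045, 0.005]
contact_force: [-2.2, 0.5, 5.0]
opening: 0.22
clock 23.22 pos [ 0.5577 -0.1885  0.0208] F [-2.2  0.5  5. ] M [0.29 0.43 0.02] open 19.4
jigframe mm [  20.1 -330.6   20.8]
delta tool mm [-2.1 -1.3 -1. ] turn deg [ 0.19 -0.25  0.16] delta in target axes [-2.1 -1.3 -1. ]
```

```bash
python3 -m creep '[0,0,0,0,0,0,0,0,0,0,0,0,0,0,0,0,0,0]' 0 5;  PIT=-5.5 python3 d.py .5555 -.1876 .022 9.7; python3 -m creep '[0,0,0,0,0,0,0,0,0,0,0,0,0,0,0,0,0,0,0,0,0,0,0,0]' 45 5; python3 - <<'E'
from h import *
b,K,E=cam("side"); crop(b,285,110,115,100,7,"pics/s12.png")
E
PIT=-5.5 python3 d.py .5555 -.1876 .022 9.7
```

```text
clock: 23.47
tool_pos: [0.5585, -0.1886, 0.0217]
eef_rot: [0.995, 0.086, -0.044, 0.006]
contact_force: [-0.5, 0.4, -3.2]
opening: 0.225
clock 23.47 pos [ 0.5585 -0.1886  0.0217] F [-0.5  0.4 -3.2] M [0.11 0.   0.04] open 19.8
jigframe mm [  20.9 -330.7   21.7]
delta tool mm [-2.8 -1.5 -0.1] turn deg [ 0.23 -0.37  0.16] delta in target axes [-2.8 -1.5 -0.1]
clock: 23.8
tool_pos: [0.5602, -0.1892, 0.0225]
eef_rot: [0.995, 0.086, -0.043, 0.006]
contact_force: [0.8, 0.3, 0.6]
opening: 0.497
clock 23.85 pos [ 0.5603 -0.1892  0.0225] F [-0.1 -1.2  0.2] M [ 0.02 -0.06 -0.02] open 44.9
jigframe mm [  22.8 -331.    22.5]
delta tool mm [-4.4 -2.4  0.8] turn deg [ 0.33 -0.57  0.14] delta in target axes [-4.4 -2.4  0.9]
```

View pics/s12.png

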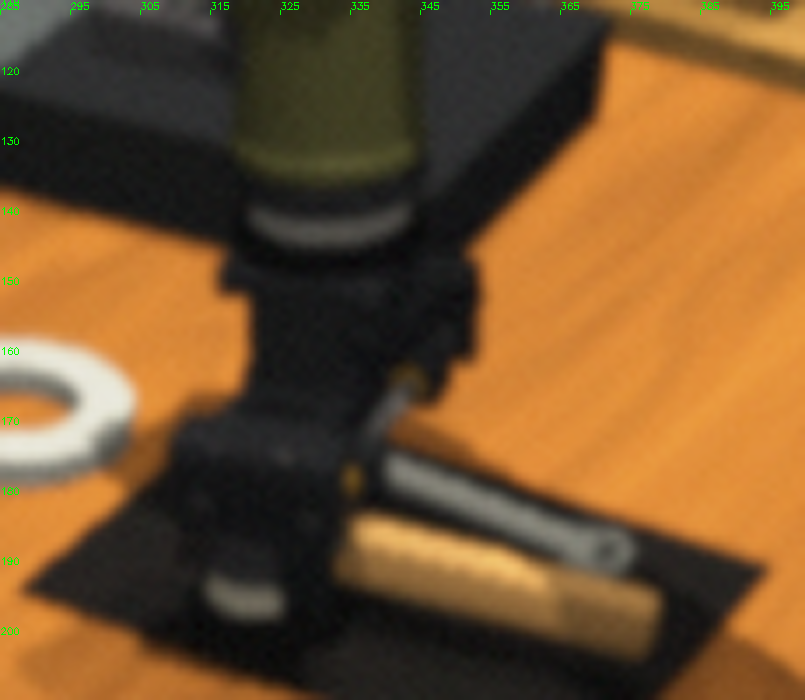

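The mallet stands on its face, with the face at (320,194) and the handle level, and the fingers are open. Retreating.

```bash
python3 -m creep '[-3,-1,-2,0,0,0,-2,-1,-8,0,0,0,-2,0,-20,0,0,0,-3,0,-30,0,0,0,-3,0,-35,0,0,0]'; python3 -m creep '[0,0,-30,0,2,0,-20,-20,-20,0,2,0,-30,-25,-10,0,0,0,-20,-20,0,0,0,0,0,0,0,0,0,0]';  python3 d.py .5 -.1 .2 9.7
python3 - <<'E'
from h import *
a,K,E=cam("top"); cv2.imwrite("pics/t13.png",a); np.savez("top13.npz",a=a,K=K,E=E)
b,K,E=cam("side"); cv2.imwrite("pics/s13.png",b); crop(b,285,155,115,70,6,"pics/sm13.png");np.savez("side13.npz",a=b,K=K,E=E)
E
```

```text
clock: 24.27
tool_pos: [0.5493, -0.1857, 0.1161]
eef_rot: [0.995, 0.086, -0.05, 0.004]
contact_force: [-0.0, -0.5, -0.2]
opening: 0.516
clock: 24.68
tool_pos: [0.4751, -0.1333, 0.1906]
eef_rot: [0.996, 0.085, -0.004, 0.004]
contact_force: [-0.6, 0.7, -0.2]
opening: 0.512
clock 24.68 pos [ 0.4751 -0.1333  0.1906] F [-0.6  0.7 -0.2] M [ 0.04  0.05 -0.04] open 45.1
jigframe mm [ -68.9 -286.4  190.6]
delta tool mm [ 30.1 -28.6  -9.9] turn deg [0.43 0.53 0.04] delta in target axes [ 30.2 -28.7  -9.4]
```

View pics/t13.png

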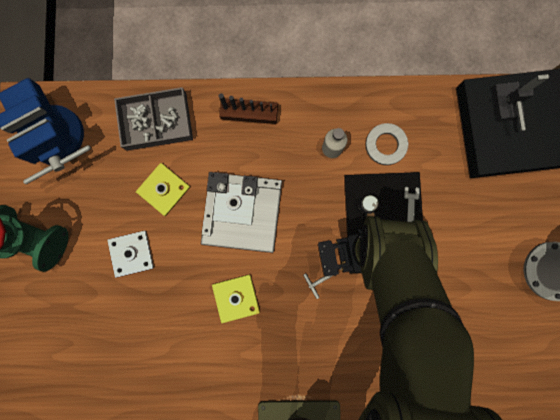

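View pics/s13.png

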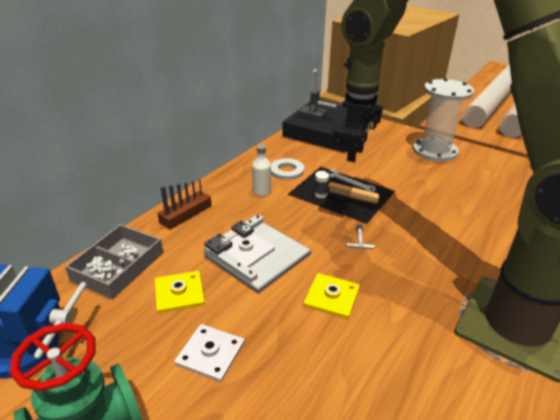

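View pics/sm13.png

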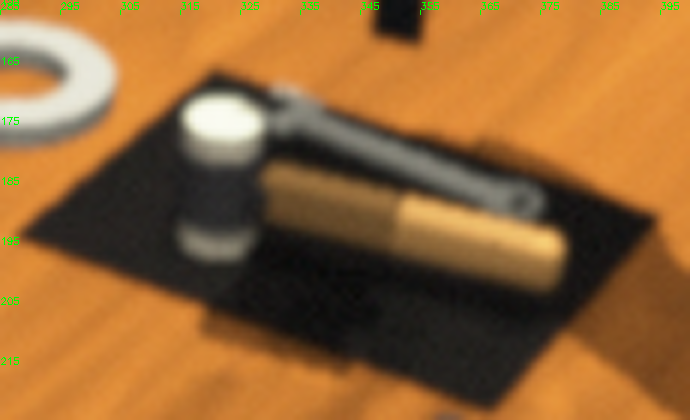

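The mallet stands upright on the mat at its original place, head at side (322,185), and everything else is undisturbed. One closer look at pin and cover before handing in.

```bash
python3 - <<'E'
from h import *
j=np.load("poses.npz")["jig"]; th=np.linspace(0,2*np.pi,40)
out=[]
for n in (("side13"),("side0")):
  t=np.load(n+".npz"); x0,y0,w,h,s=203,218,45,35,12
  crop(t["a"],x0,y0,w,h,s,"pics/x.png"); im=cv2.imread("pics/x.png")
  for z,r,c in ((.058,.010,(255,0,255)),(.050,.011,(0,255,0)),(.062,.010,(0,200,255))):
    u=(proj(T2(np.c_[.055+r*np.cos(th),.055+r*np.sin(th),0*th+z],*j),t["K"],t["E"])+.5-[x0,y0])*s
    if n=="side13": cv2.polylines(im,[u.round().astype(int)],True,c,1)
  out.append(im[:, :400])
t=np.load("side13.npz"); crop(t["a"],203,218,45,35,12,"pics/x.png"); out[1]=cv2.imread("pics/x.png")[:,:400]
cv2.imwrite("pics/pin13.png",np.hstack(out))
t=np.load("top13.npz"); crop(t["a"],195,165,95,90,8,"pics/tj13.png")
E
```

```text
(no output)
```

View pics/pin13.png

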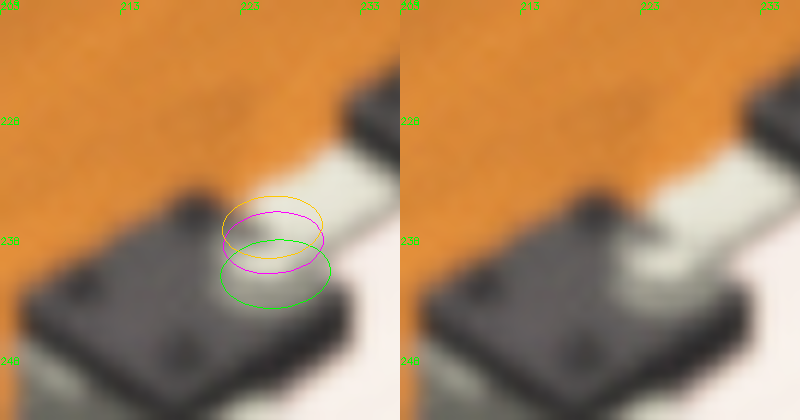

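View pics/tj13.png

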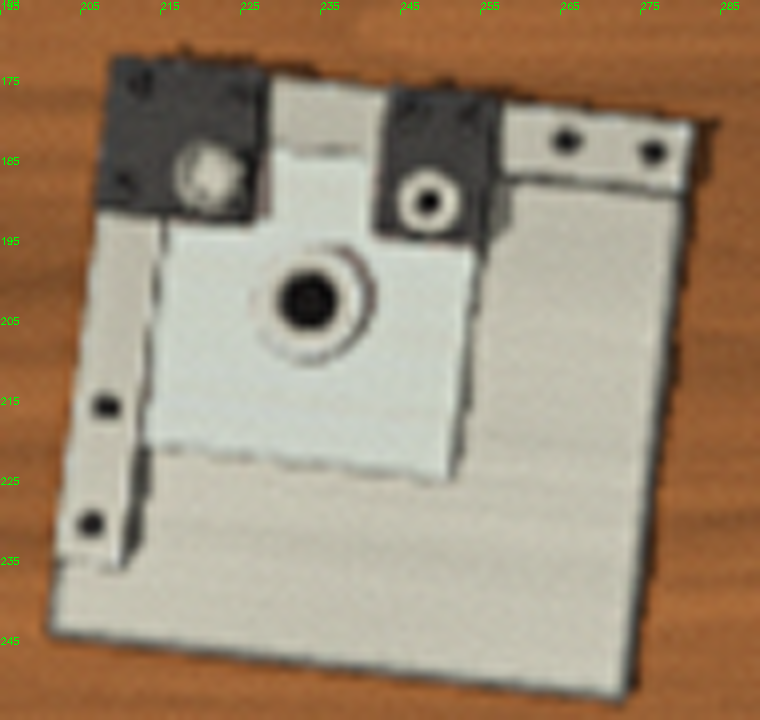

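Head top (225,238) matches the home height, and no shank shows between head and collar. Cover is still flush on both rails. Handing in.

```bash
python3 -c "
from plant import *
print(finish_job())"
```

```text
the job is handed in; nothing more can be done
None
```

The job is handed in at about 25 s of the 72 s allowed, and my last pictures show everything done as asked; no verdict came back.

- **Cover:** I pushed it home against the far rail, then the side rail, then the far rail again. It stopped firmly each time (7–11 N). Its boss was within 0.2 pixel of the expected home position before the blows. In the last top picture it was still flush on both rails.
- **Pin:** Four mallet blows drove it down. The last one hit a hard stop at about 30 N. The final side picture puts the head at its home height, but the camera only resolves about 2 mm, so the hard stop is the better evidence. Only the mallet touched the pin.
- **Mallet:** It slipped about 5–6° in the fingers on the last blow. I tilted the tool to make up for it and set it down gently. It stands upright on its face where it stood before, and the gripper is well clear.
- **Other things:** The wrench, bottle, ring, finished cover, chuck key and yellow look-alikes are where they were.

No check failed. The arm coasted up to about 24 mm past some target positions between steps; I corrected this each time before touching anything.

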